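# Click the condiment carousel round and shelve the sugar bowl

### The arm

A 6-joint arm with a two-finger parallel gripper is mounted at the origin on the work surface. World frame = base frame: x ahead of the robot, y to its left, z up, the work surface at z = 0. Lengths are in m, angles in rad, forces in N, time in s.
With the tool pointing down it reaches from about 0.3 to 0.95 m from the base axis. Payload 3.1 kg.
Tool frame: the origin (TCP) lies on the centre line of the jaws, within the pads' length; the fingertips stand ahead of it and the grasp point (between the pads) lies 5 mm behind it (r.finger_overhang is the y of the fingertips in the tool frame, in m); y points along the fingers, x is the direction in which the jaws open and shut, and the axes are right-handed (so a half turn about y gives the same grasp; the last joint's range is limited). The gripper opens to 85 mm and grips with 20 to 120 N. Pads are 22 mm wide; open, the fingers measure 114 mm over their backs; the gripper's body (76 mm by 85 mm) begins 54 mm behind the grasp point. The pads swing forward as they close: fully open they stand 13 mm farther back than shut.
Start: joints at [-1.321, 0.308, 1.634, -0, 1.2, -0.07], TCP at [0.196, -0.593, 0.245] pointing down, gripper open.
Joint ranges: [-3.06, 3.06], [-0.79, 1.96], [0.05, 2.63], [-1.19, 4.34], [0.05, 2.64], [-2.94, 2.94]. Speed limits (rad/s): [2.79, 2.79, 3.14, 3.14, 3.14, 3.14].

### API

Orientations are given as a unit quaternion [w, x, y, z].
In Python, from station import readout, get_image, workorder, recognise, outline_of, spot_point, r gives the robot as it stands.
- The arm moves only by the tool servo_tool, never from a script. Its argument "steps" is a list of rows, each a list of 7 numbers: the shift along the tool's x, y, z in mm, then the turn, a rotation vector about the tool's x, y, z in rad, then the opening, from -1 (shut) to 1 (fully open). A call has 1 to 20 rows; each row shifts and turns the pose as measured when the row begins, along the tool's axes as they then stand; what a row does not reach is not made up. A row lasts 1/12 s, in which the tool goes at most 41.7 mm and 7.16 degrees, less where a joint would pass 70% of its speed; a pose out of reach is approached as far as the arm can. A call is refused whole if a number of a shift passes 41.7 or a number of a turn 0.125, either way. A call with a gripper value outside its range is refused whole. The fingers move at their own pace and stop on an object; "newtons" is the grip in N (left out, the last holds). Time passes only in rows, so rows that do not move let the fingers close. It gives the time, the measured TCP pose, the force and the opening at its end, in the units of the state.
- readout.sense(): the state, without advancing time (a new reading comes with each control period).
- get_image(name): name is "scene" or "top" or "wrist"; returns a dict with "color" (384x512x3 uint8, red, green, blue), "mtx" (3x3 intrinsics, pixels), "k1" (the pictures are not rectified: a ray, as slopes to the right and down, at radius r is drawn at 1 + k1 r^2 times it, then the intrinsics apply), "world_to_cam" (4x4, takes a point from world to camera coordinates). Camera axes: x right, y up, looking along -z (the intrinsics and any distortion apply to the point x, -y, -z); pixel columns grow to the right and rows downward; lengths in m; the calibration is good to about 2 mm. A picture is of the moment at which its call begins. There is no depth.
- workorder.job_done(): hands the job in, once; it reports no verdict.
Trained networks look in the newest picture that a camera, given by its name, has taken for a name from the list of things; names that differ only in an ending like _2 or _b are one class to them, and where a whole thing is asked for, a point or a joint stands for the part that bears it (a point fixed in the world has none). Each returns a list of dicts, best first, with "confidence" (0 to 1); they miss things now and then, are a little off and sometimes report something else, mostly with a low value. They report only what shows in the picture. A call takes as long as a camera call. They do not tell look-alikes from the thing itself.
- recognise(camera, target): "pixel" ([column, row] in pixels, amid what is visible of it).
- outline_of(camera, target): "pixels" (384x512 bool, what is visible of it) and "pixel" ([column, row] in pixels, amid what is visible of it).
- spot_point(camera, target): "pixel" ([column, row] in pixels: a listed point, or the origin of a listed thing).
The state is a dict: "time_s": time; "joints": joint angles; "joint_velocities": joint speeds; "effort": joint torques, N m; "position": TCP position; "ee_rot": TCP orientation; "wrist_force": force on the tool from outside, world axes, zero at the start; "torque": the same for the moment, N m; "finger_gap": opening from 0.0 (shut) to 1.0 (fully open).
Only numpy, scipy, OpenCV 4.12 (cv2) and the standard library are available. Lean on these libraries where they do the work, as an engineer would, in place of code of your own. Each camera call takes 0.05 s, during which the arm holds its last target. There are 200 camera calls.

### The job

Turn the bamboo carousel, by pushing on its upright posts, until the ring that holds only a round cork coaster has come round to the wooden tongue and the deck has clicked to rest there; only then set the glass sugar bowl gently down in that ring, on the coaster. Keep the bowl upright, do not push on the jars, which must stay upright in their rings, and leave the pepper mill, oil bottle and cup where they stand.

Things in the scene. Friction and masses are not known exactly. Their poses are not given: they have to be found in the camera images.
- deck_top (a point): Sizes in mm. Centre of the top face of the carousel's turning deck, a bamboo disc, diameter 310, 16 thick, top 50 above the counter. Its frame turns with the deck (z up = turning axis). Four raised rings (outer diameter 82, inner 74, 12 high, floor = deck) stand 90 from the axis in the deck's own -x, +y, +x, -y directions: three hold jars, one only a coaster
- post (a point): top of one of four equal upright round posts on the deck, 18 mm diameter, 70 tall above the deck, 137 from the axis, midway between the rings (45, 135, 225, 315 degrees from the deck's +x; this one at 45). 2 to 5 N on a post turns the deck, endlessly both ways; turns with the deck
- coaster_center (a point): (mm) centre of a round cork coaster, diameter 68, 4 thick, 20 g, lying loose on the floor of the ring without a jar (3 play all round), 52 above the counter; turns with the deck. At the start its ring is one or two clicks from the tongue, either way; the sugar bowl belongs on it
- serve (a point): (mm) fixed point 90 from the turning axis towards the tongue, at deck top level: where the centre of the coaster's ring must come to rest. The deck has a sprung detent every 90 degrees, with a ring exactly here: let go, it pulls into the nearest one in about a second; pushed past half-way (45 degrees) it goes on to the next
- tongue (a point): (mm) top of the round end of the tongue, 205 from the axis: a dark wooden strip 34 wide, 12 high, fixed on the counter, running out from under the deck roughly towards the robot to 222 from the axis. Frame fixed: -x points out along the tongue, z up
- sugar_center (a point): (mm) sugar bowl: squat glass bowl with lid and ball knob, one solid piece, 0.2 to 0.45 kg. 64 diameter from 12 to 46 above its underside (54 at the foot), lid to 66, ball knob of 22 diameter centred 74 up, 85 tall in all. This point: on its axis, 30 above its underside; z up. Stands on the counter to the left or right of the carousel
- jar_a_center (a point): spice jar: straight glass cylinder 60 mm diameter with a flat steel lid of 61 mm, 60 mm tall in all, standing loose in a ring of the deck; the point is its centre, 30 mm above its underside
- jar_b_center (a point): second spice jar, the same
- jar_c_center (a point): third spice jar, the same
- mill: steel pepper mill, 54 mm diameter, 175 mm tall, standing upright on the counter close beside the carousel, left or right; origin at the centre of its underside. Leave it alone
- oil: green glass oil bottle, 54 mm diameter, 190 mm tall, standing on the other side of the carousel from the mill; origin at the centre of its underside. Leave it alone
- cup: white cup without handle, 68 mm diameter at the rim, 62 mm tall, on the counter on the other side from the sugar bowl; origin at the centre of its underside. Leave it alone
- loafbox: bamboo loaf box with its front flap shut (a 20 mm knob stands out in front), fixed, 150 mm deep (x), 340 mm wide (y), 160 mm tall, behind the carousel; origin at the foot of its front face, mid-width
Mind the look-alikes: they are no part of the job. Of the things shaped like the part that bears coaster_center, the cork one is meant.

How it is judged:
On the way, in this order (a step that is already met when the one before it is completed fails the run):
1. the coaster's ring has been clicked round to the tongue and rests there, the sugar bowl still outside the carousel (horizontal distance between coaster_center and serve below 0.013 m and horizontal distance between sugar_center and deck_top above 0.17 m), for 0.4 s.
2. the sugar bowl stands on the coaster in that ring at the tongue (horizontal distance between coaster_center and serve below 0.013 m and horizontal distance between sugar_center and coaster_center below 0.012 m and z of sugar_center in the frame of deck_top below 0.04 m and angle between sugar_center's own z axis and vertical below 0.1 rad), for 0.2 s.
At the end, for the whole second after the job is handed in: The coaster rests within 13 mm of its place at the tongue; the sugar bowl, let go, stands on it upright (0.1 rad), within 12 mm of its centre and 6 mm of full depth; the jars stand upright (0.1 rad) in their rings, within 105 mm of the axis and 6 mm of the deck (all of step 2 and horizontal distance between each of jar_a_center, jar_b_center, jar_c_center and deck_top below 0.105 m and z of each of jar_a_center, jar_b_center, jar_c_center in the frame of deck_top below 0.036 m and angle between each of jar_a_center, jar_b_center, jar_c_center's own z axis and vertical below 0.1 rad); the robot touches nothing.
It fails at once if the mill, bottle or cup was moved more than 25 mm (distance of any of mill, oil, cup from where it was at the start of the episode above 0.025 m).
It fails at once if the mill or bottle was tipped by more than 0.4 rad (angle between any of mill, oil's own z axis and vertical above 0.4 rad).
It fails at once if the sugar bowl was tipped by more than 0.5 rad (angle between sugar_center's own z axis and vertical above 0.5 rad).
It fails at once if the robot pushed on a jar with more than 5 N (contact force between any of the fingers, the arm and jar_a above 5 N or contact force between any of the fingers, the arm and jar_b above 5 N or contact force between any of the fingers, the arm and jar_c above 5 N).
It fails at once if the sugar bowl was dropped or pressed on the coaster or carousel with more than 45 N (contact force between sugar and coaster above 45 N or contact force between sugar and deck above 45 N).
It also fails if it takes over 72 s, if anything falls off the work surface, if the arm or the gripper's body presses on something with over 40 N, if the wrist force passes 120 N, or if a joint passes its speed limit or range.

## Working session

There is one attempt and no reset: what is moved stays moved. The work goes in short steps, Python scripts to look and compute and a tool call to move; the robot and the scene stay as the last step left them, time stands still between calls to the robot, and variables do not carry over. Pictures are saved under pics/ and viewed, about 8 in all and at most 12, crops included, and the job is handed in when it is done.

Besides the shell and the picture viewer there is one more tool, called after "Call:" as name([rows], argument=value, ...), one row to a line, values as JSON. servo_tool: Moves the arm, as the interface text tells. Its arguments: {"type":"object","properties":{"steps":{"type":"array"},"newtons":{"type":"number"}},"required":["steps"]}

```bash
mkdir -p pics; ls; cat > h.py <<'E'
import numpy as np, cv2
from station import readout, get_image, workorder, recognise, outline_of, spot_point, r
def K(im): return np.array(im["mtx"],float), np.array([float(im["k1"]),0,0,0,0]), np.array(im["world_to_cam"],float)
def pix2w(im,px,z):
    m,d,T=K(im); 
    u=cv2.undistortPoints(np.array([[px]],float),m,d,None,None,None) if False else cv2.undistortPoints(np.array([[px]],float),m,d)
    x,y=u[0,0]; ray=T[:3,:3].T@np.array([x,-y,-1.]); c=-T[:3,:3].T@T[:3,3]
    return c+ray*(z-c[2])/ray[2]
def w2pix(im,p):
    m,d,T=K(im); q=T[:3,:3]@np.array(p)+T[:3,3]
    return cv2.projectPoints(np.array([[q[0],-q[1],-q[2]]]),np.zeros(3),np.zeros(3),m,d)[0][0,0]
def save(im,n): cv2.imwrite("pics/"+n,im["color"][:,:,::-1])
E
python3 - <<'E'
from h import *
s=readout.sense(); print({k:np.round(v,3) for k,v in s.items()}, r.finger_overhang)
a=get_image("scene"); b=get_image("top")
cv2.imwrite("pics/a.png",np.vstack([a["color"],b["color"]])[:,:,::-1][:, :] if 0 else cv2.resize(np.hstack([a["color"],b["color"]])[:,:,::-1],(800,300)))
save(b,"top.png"); save(a,"scene.png")
Z=dict(deck_top=.05,coaster_center=.052,sugar_center=.03,tongue=.012,jar_a_center=.08,post=.12,mill=0,oil=0,cup=0,serve=.05)
for n,z in Z.items():
  for c,im in(("top",b),("scene",a)):
    print(n,c,[(np.round(d["pixel"]).astype(int).tolist(),np.round(pix2w(im,d["pixel"],z)[:2],3).tolist(),round(d["confidence"],2)) for d in spot_point(c,n)[:5]])
E
```

```text
pics
{'time_s': np.float64(0.0), 'joints': array([-1.321,  0.309,  1.635, -0.   ,  1.2  , -0.07 ]), 'joint_velocities': array([-0.002, -0.002,  0.001, -0.001, -0.   ,  0.   ]), 'effort': array([ 0.0000e+00, -4.1525e+01, -2.7667e+01, -0.0000e+00,  1.0000e-02,
        0.0000e+00]), 'position': array([ 0.196, -0.593,  0.244]), 'ee_rot': array([ 0.574, -0.573,  0.415, -0.413]), 'wrist_force': array([-0.269,  0.227,  0.073]), 'torque': array([ 0.057,  0.004, -0.015]), 'finger_gap': np.float64(1.002)} 0.014
deck_top top [([256, 201], [0.59, 0.025], 0.79)]
deck_top scene [([258, 212], [0.607, 0.031], 0.82)]
coaster_center top [([178, 242], [0.48, 0.23], 0.97), ([206, 132], [0.776, 0.161], 0.96), ([164, 144], [0.743, 0.273], 0.93), ([245, 165], [0.686, 0.054], 0.82), ([334, 230], [0.512, -0.184], 0.72)]
coaster_center scene [([262, 308], [0.763, 0.299], 0.84), ([236, 222], [0.681, 0.031], 0.77), ([249, 164], [0.526, -0.15], 0.77), ([337, 252], [0.498, 0.27], 0.76), ([230, 279], [0.789, 0.183], 0.63)]
sugar_center top [([407, 242], [0.479, -0.383], 0.91)]
sugar_center scene [([229, 125], [0.474, -0.375], 0.76), ([278, 186], [0.488, -0.037], 0.36)]
tongue top [([266, 277], [0.385, -0.003], 0.78)]
tongue scene [([310, 180], [0.376, -0.014], 0.6)]
jar_a_center top [([290, 191], [0.612, -0.064], 0.61), ([257, 232], [0.504, 0.02], 0.21)]
jar_a_center scene [([242, 186], [0.606, -0.061], 0.55)]
post top [([205, 168], [0.664, 0.151], 0.71), ([329, 190], [0.608, -0.16], 0.33)]
post scene [([257, 231], [0.671, 0.132], 0.7)]
mill top [([179, 190], [0.624, 0.242], 0.63)]
mill scene [([259, 233], [0.627, 0.07], 0.69), ([291, 273], [0.624, 0.233], 0.62)]
oil top [([331, 187], [0.633, -0.184], 0.58)]
oil scene [([218, 180], [0.627, -0.185], 0.85)]
cup top [([124, 223], [0.531, 0.396], 0.61)]
cup scene [([357, 299], [0.518, 0.393], 0.71)]
serve top [([255, 198], [0.595, 0.026], 0.29)]
serve scene [([182, 221], [0.812, -0.06], 0.54)]
```

```bash
python3 - <<'E'
import cv2
t=cv2.imread("pics/top.png")[90:310,90:450]; s=cv2.imread("pics/scene.png")[70:350,150:410]
cv2.imwrite("pics/v1.png",cv2.resize(t,None,fx=2.2,fy=2.2,interpolation=2)); cv2.imwrite("pics/v2.png",cv2.resize(s,None,fx=2.1,fy=2.1,interpolation=2))
E
```

```text
(no output)
```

View pics/v1.png

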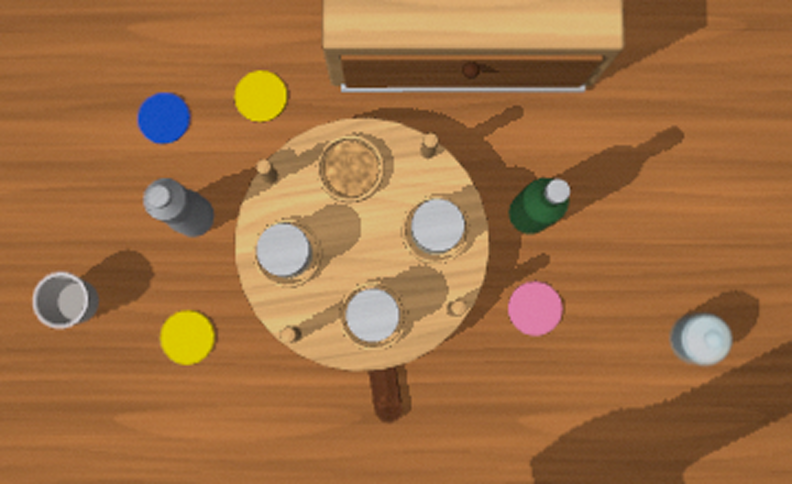

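View pics/v2.png

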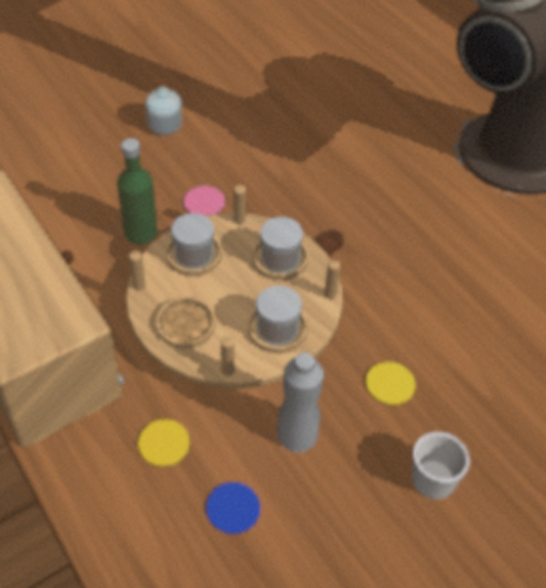

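The cork coaster is the one at top (245,165), inside the far ring of the deck. The plain discs (yellow at (206,132) and (178,242), blue at (164,144), pink at (334,230)) lie on the counter and are decoys. The crop confirms the cork texture and the ring. It is two clicks (180°) from the tongue.

Next I fit the geometry.

```bash
cat >> h.py <<'E'
from scipy.spatial.transform import Rotation as Ro
from scipy.optimize import least_squares
def Rt():
    q=readout.sense()["ee_rot"]; return Ro.from_quat([q[1],q[2],q[3],q[0]]).as_matrix()
def tri(obs):
    return least_squares(lambda p: np.concatenate([w2pix(i,p)-px for i,px in obs]),[.5,0,.05]).x
E
python3 - <<'E'
from h import *
b=get_image("top"); a=get_image("scene")
posts=[(p[0]/2.2+90,p[1]/2.2+90) for p in[(263,166),(429,140),(457,303),(290,332)]]
P=np.array([pix2w(b,p,.12)[:2] for p in posts]);print("posts",P.round(3),P.mean(0).round(4))
c=P.mean(0); d=P-c; print("r",np.hypot(*d.T).round(3),"ang",np.degrees(np.arctan2(d[:,1],d[:,0])).round(1))
o=outline_of("top","deck_top")
if o:
    m=o[0]["pixels"].astype(np.uint8); cs=max(cv2.findContours(m,0,1)[0],key=len); h=cv2.convexHull(cs)[:,0]
    E=np.array([pix2w(b,p,.05)[:2] for p in h.astype(float)]); f=least_squares(lambda q:np.hypot(*(E-q[:2]).T)-q[2],[.59,.03,.155],loss="soft_l1",f_scale=.003).x; print("circle",f.round(4))
cc=pix2w(b,recognise("top","coaster_center")[0]["pixel"],.052); 
for n in("top","scene"):
  im=dict(top=b,scene=a)[n]
  for t,z in(("sugar_center",.03),("tongue",.012)):
    x=spot_point(n,t)
    if x: print(n,t,pix2w(im,x[0]["pixel"],z).round(4))
print("tri sugar",tri([(b,spot_point("top","sugar_center")[0]["pixel"]),(a,spot_point("scene","sugar_center")[0]["pixel"])]).round(4))
print("tri deck",tri([(b,spot_point("top","deck_top")[0]["pixel"]),(a,spot_point("scene","deck_top")[0]["pixel"])]).round(4))
print(Rt().round(3))
E
```

```text
posts [[ 0.672  0.139]
 [ 0.702 -0.051]
 [ 0.516 -0.081]
 [ 0.483  0.106]] [0.593  0.0285]
r [0.136 0.134 0.134 0.135] ang [  54.6  -36.  -125.3  144.8]
circle [0.5925 0.0293 0.1536]
top sugar_center [ 0.4754 -0.3866  0.03  ]
top tongue [ 0.3838 -0.0089  0.012 ]
scene sugar_center [ 0.4771 -0.4088  0.03  ]
scene tongue [0.6284 0.2492 0.012 ]
tri sugar [ 0.4795 -0.3836  0.0469]
tri deck [0.5949 0.0319 0.061 ]
[[ 0.314 -0.     0.949]
 [-0.949 -0.     0.314]
 [ 0.    -1.    -0.   ]]
```

Call:
servo_tool([
  [-15,0,20,0,0,0,-1],
  [-22,0,30,0,0,0,-1],
  [-22,0,30,0,0,0,-1],
  [-22,0,30,0,0,0,-1],
  [-22,0,30,0,0,0,-1],
  [-22,0,30,0,0,0,-1],
  [-22,0,30,0,0,0,-1],
  [-22,0,30,0,0,0,-1],
  [-22,0,30,0,0,0,-1],
  [-22,0,30,0,0,0,-1],
  [-22,0,30,0,0,0,-1],
  [-22,0,30,0,0,0,-1],
  [-22,0,30,0,0,0,-1],
  [-22,0,30,0,0,0,-1],
  [-22,0,30,0,0,0,-1],
  [-15,0,20,0,0,0,-1],
  [0,0,0,0,0,0,-1],
])

```text
time_s: 3.12
position: [0.5427, -0.1116, 0.2462]
ee_rot: [-0.571, 0.572, -0.412, 0.421]
wrist_force: [-0.2, 0.7, -0.1]
finger_gap: -0.003
```

Call:
servo_tool([
  [-3,20,4,0,0,0,-1],
  [-3,30,3,0,0,0,-1],
  [0,30,0,0,0,0,-1],
  [0,30,0,0,0,0,-1],
  [0,25,0,0,0,0,-1],
  [0,20,0,0,0,0,-1],
  [0,0,0,0,0,0,-1],
])

```text
time_s: 3.7
position: [0.5547, -0.106, 0.0908]
ee_rot: [0.573, -0.572, 0.406, -0.424]
wrist_force: [-0.9, 0.3, -0.6]
finger_gap: -0.0
```

```bash
cat > arc.py <<'E'
import sys
from h import *
a1,n,rr=float(sys.argv[1]),int(sys.argv[2]),float(sys.argv[3])
s=readout.sense(); p=np.array(s["position"]); c=np.array([.593,.029]); d=p[:2]-c
a0=np.degrees(np.arctan2(d[1],d[0]))%360; r0=np.hypot(*d); print(p.round(4),a0.round(1),r0.round(4))
A=np.radians(np.linspace(a0,a1,n+1)); R=np.linspace(r0,rr,n+1)
W=np.c_[c[0]+R*np.cos(A),c[1]+R*np.sin(A)]; D=np.diff(W,axis=0); Tm=Rt()
print([[round(float(1e3*v@Tm[:2,0])),0,round(float(1e3*v@Tm[:2,2]))] for v in D])
E
python3 arc.py 180 18 .14
```

```text
[ 0.5547 -0.106   0.0908] 254.2 0.1404
[[-6, 0, -8], [-7, 0, -8], [-7, 0, -7], [-8, 0, -7], [-8, 0, -6], [-8, 0, -6], [-9, 0, -5], [-9, 0, -4], [-9, 0, -4], [-10, 0, -3], [-10, 0, -2], [-10, 0, -1], [-10, 0, -1], [-10, 0, 0], [-10, 0, 1], [-10, 0, 1], [-10, 0, 2], [-10, 0, 3]]
```

Call:
servo_tool([
  [-6,0,-8,0,0,0,-1],
  [-7,0,-8,0,0,0,-1],
  [-7,0,-7,0,0,0,-1],
  [-8,0,-7,0,0,0,-1],
  [-8,0,-6,0,0,0,-1],
  [-8,0,-6,0,0,0,-1],
  [-9,0,-5,0,0,0,-1],
  [-9,0,-4,0,0,0,-1],
  [-9,0,-4,0,0,0,-1],
])

```text
time_s: 4.45
position: [0.5313, -0.0784, 0.113]
ee_rot: [0.585, -0.556, 0.357, -0.47]
wrist_force: [3.6, -0.5, -0.9]
finger_gap: -0.002
```

```bash
python3 arc.py 180 10 .14; python3 - <<'E'
from h import *
b=get_image("top"); cv2.imwrite("pics/v3.png",cv2.resize(b["color"][90:310,90:450,::-1],None,fx=2,fy=2))
E
```

```text
[ 0.5313 -0.0784  0.113 ] 240.2 0.1239
[[-9, 0, -9], [-10, 0, -8], [-11, 0, -7], [-12, 0, -6], [-13, 0, -5], [-13, 0, -4], [-14, 0, -2], [-14, 0, -1], [-14, 0, 1], [-14, 0, 2]]
```

View pics/v3.png

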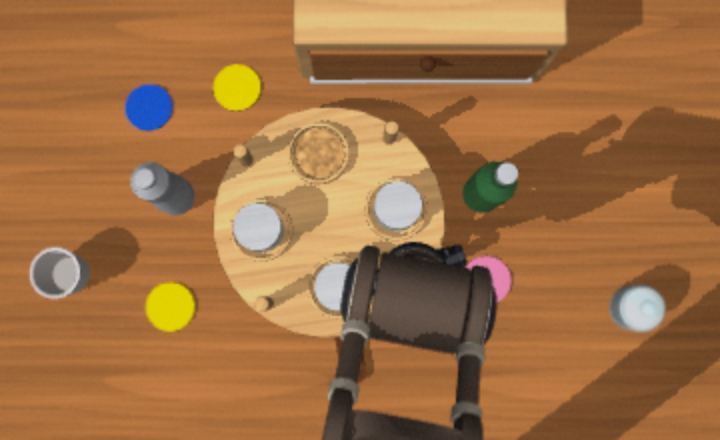

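```bash
python3 - <<'E'
from h import *
s=readout.sense(); print({k:np.round(s[k],3) for k in("joints","joint_velocities","position","wrist_force","torque")}); print(Rt().round(3))
E
```

```text
{'joints': array([-0.211,  0.231,  2.05 , -0.041,  0.697,  1.071]), 'joint_velocities': array([-0.004,  0.015, -0.019,  0.012,  0.017, -0.034]), 'position': array([ 0.531, -0.077,  0.113]), 'wrist_force': array([ 5.423, -1.163,  2.093]), 'torque': array([-0.157, -0.837,  0.042])}
[[ 0.305  0.154  0.94 ]
 [-0.947 -0.06   0.316]
 [ 0.105 -0.986  0.127]]
```

The deck has barely turned. The soft arm tilted and rose against the post (about 5 N). I'll back off, level the tool, and push again with larger steps.

```bash
cat > lev.py <<'E'
from h import *
def lev(yaw=None):
    R=Rt(); z=R[:,2].copy(); z[2]=0; z/=np.linalg.norm(z)
    if yaw is not None: z=np.array([np.cos(yaw),np.sin(yaw),0])
    y=np.array([0,0,-1.]); R0=np.c_[np.cross(y,z),y,z]
    return R,R0,Ro.from_matrix(R.T@R0).as_rotvec()
if __name__=="__main__":
    import sys
    R,R0,v=lev(float(sys.argv[4]) if len(sys.argv)>4 else None)
    p=readout.sense()["position"]; print("pos",np.round(p,4),"rot",v.round(3))
    d=np.array([float(x) for x in sys.argv[1:4]])-p; print("shift tool(now)",(1e3*R.T@d).round(1),"level",(1e3*R0.T@d).round(1))
E
python3 lev.py .551 -.106 .085 .32
```

```text
pos [ 0.5307 -0.0773  0.1132] rot [-0.128 -0.002  0.105]
shift tool(now) [30.4 32.7  6.4] level [33.6 28.2 10.3]
```

Call:
servo_tool([
  [15,0,8,0,0,0,-1],
  [15,0,4,-0.06,0,0.05,-1],
  [4,14,0,-0.06,0,0.05,-1],
  [0,14,0,0,0,0,-1],
  [0,0,0,0,0,0,-1],
])

```text
time_s: 4.92
position: [0.5571, -0.1074, 0.0997]
ee_rot: [0.576, -0.57, 0.407, -0.421]
wrist_force: [-0.7, 0.1, -0.6]
finger_gap: 0.0
```

```bash
python3 lev.py .551 -.106 .085 .32; python3 arc.py 180 13 .14
```

```text
pos [ 0.5571 -0.1074  0.0997] rot [-0.018  0.     0.011]
shift tool(now) [-3.4 14.6 -5.6] level [-3.2 14.7 -5.4]
[ 0.5571 -0.1074  0.0997] 255.3 0.141
[[-8, 0, -11], [-10, 0, -11], [-11, 0, -10], [-11, 0, -8], [-12, 0, -7], [-13, 0, -6], [-13, 0, -5], [-14, 0, -3], [-14, 0, -2], [-14, 0, 0], [-14, 0, 1], [-14, 0, 2], [-14, 0, 4]]
```

Call:
servo_tool([
  [-3,12,-5,-0.018,0,0.011,-1],
  [-9,2,-9,0,0,0,-1],
  [-12,0,-10,0,0,0,-1],
  [-16,2,-11,-0.01,0,0.01,-1],
  [-18,2,-11,-0.02,0,0.02,-1],
  [-20,2,-10,-0.02,0,0.02,-1],
])

```text
time_s: 5.42
position: [0.5259, -0.0645, 0.0935]
ee_rot: [0.584, -0.562, 0.396, -0.431]
wrist_force: [7.9, 0.6, 0.6]
finger_gap: 0.002
```

```bash
python3 lev.py .551 -.106 .085 .32; python3 arc.py 180 10 .14; python3 - <<'E'
from h import *
b=get_image("top"); save(b,"t4.png"); x=recognise("top","coaster_center")
print([(pix2w(b,d["pixel"],.052)[:2].round(3),round(d["confidence"],2)) for d in x])
E
```

```text
pos [ 0.5259 -0.0645  0.0935] rot [-0.055 -0.     0.022]
shift tool(now) [47.1 10.1 10.2] level [47.3  8.5 10.7]
[ 0.5259 -0.0645  0.0935] 234.4 0.1151
[[-8, 0, -8], [-9, 0, -7], [-10, 0, -7], [-10, 0, -6], [-11, 0, -5], [-12, 0, -4], [-12, 0, -3], [-13, 0, -1], [-13, 0, 0], [-13, 0, 1]]
[(array([0.681, 0.051]), 0.96), (array([0.782, 0.157]), 0.67), (array([ 0.507, -0.204]), 0.66), (array([0.48 , 0.237]), 0.65), (array([0.739, 0.271]), 0.62)]
```

Call:
servo_tool([
  [16,0,8,-0.03,0,0.01,-1],
  [16,3,2,-0.02,-0.1,0.01,-1],
  [14,3,-2,0,-0.12,0,-1],
  [0,0,0,0,-0.12,0,-1],
  [0,0,0,0,-0.12,0,-1],
  [0,0,0,0,-0.12,0,-1],
  [0,0,0,0,-0.12,0,-1],
  [0,0,0,0,-0.12,0,-1],
  [0,0,0,0,-0.05,0,-1],
  [0,0,0,0,0,0,-1],
])

```text
time_s: 6.35
position: [0.544, -0.0879, 0.0913]
ee_rot: [0.703, -0.691, 0.116, -0.123]
wrist_force: [1.8, -1.3, 0.5]
finger_gap: 0.003
```

```bash
python3 lev.py .5485 -.1055 .085 1.25;  python3 arc.py 240 3 .142
```

```text
pos [ 0.544  -0.0879  0.0913] rot [-0.018 -0.019  0.007]
shift tool(now) [ 10.1   6.1 -15.2] level [  9.8   6.3 -15.3]
[ 0.544  -0.0879  0.0913] 247.3 0.1268
[[-6, 0, -5], [-6, 0, -4], [-7, 0, -4]]
```

Call:
servo_tool([
  [8,2,-8,0,0,0,-1],
  [4,4,-8,-0.02,-0.02,0,-1],
  [-6,0,0,0,0,0,-1],
  [-10,0,0,0,0.04,0,-1],
  [-14,0,0,0,0.05,0,-1],
  [-16,0,0,0,0.06,0,-1],
  [-16,0,0,0,0.06,0,-1],
])

```text
time_s: 6.93
position: [0.5256, -0.1001, 0.0978]
ee_rot: [-0.676, 0.685, -0.156, 0.223]
wrist_force: [26.3, -20.0, -25.3]
finger_gap: -0.003
```

```bash
python3 lev.py .5485 -.1055 .085 ;  python3 arc.py 180 10 .142; python3 - <<'E'
from h import *
b=get_image("top"); save(b,"t5.png"); x=recognise("top","coaster_center")
print(Rt().round(2).tolist(),[(pix2w(b,d["pixel"],.052)[:2].round(3),round(d["confidence"],2)) for d in x][:3])
E
```

```text
pos [ 0.5256 -0.1001  0.0978] rot [-0.013 -0.001  0.095]
shift tool(now) [21.1 14.9  7. ] level [22.4 12.8  7.2]
[ 0.5256 -0.1001  0.0978] 242.4 0.1456
[[-16, 0, 0], [-16, 0, 2], [-15, 0, 4], [-15, 0, 5], [-14, 0, 7], [-13, 0, 8], [-12, 0, 10], [-11, 0, 11], [-10, 0, 12], [-8, 0, 13]]
[[0.85, 0.09, 0.51], [-0.51, -0.04, 0.86], [0.1, -1.0, 0.01]] [(array([0.685, 0.049]), 0.85), (array([0.775, 0.15 ]), 0.84), (array([0.74 , 0.279]), 0.63)]
```

```bash
python3 - <<'E'
from h import *
w=get_image("wrist"); s=get_image("scene")
cv2.imwrite("pics/v4.png",np.hstack([cv2.resize(w["color"],(400,300)),cv2.resize(s["color"][100:292,130:386],(400,300))])[:,:,::-1])
print(readout.sense()["wrist_force"])
b=get_image("top"); x=spot_point("top","post"); print([(pix2w(b,d["pixel"],.12)[:2].round(3),round(d["confidence"],2)) for d in x][:4])
E
```

```text
[ 15.27977163 -12.76532992  -2.46066853]
[(array([0.67 , 0.144]), 0.81)]
```

View pics/v4.png

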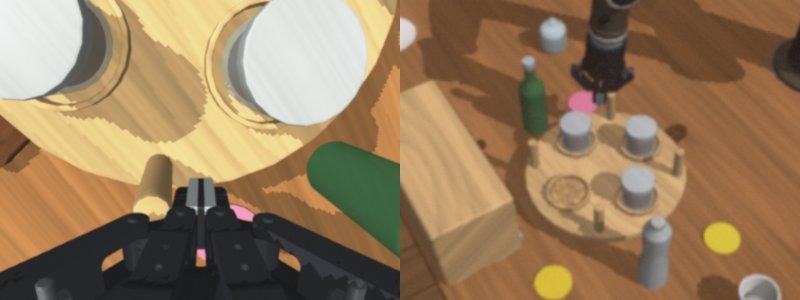

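Call:
servo_tool([
  [-2,0,0,0,0,-0.02,-1],
  [-3,0,0,0,0,-0.02,-1],
  [-3,0,0,0,0,-0.02,-1],
  [-3,0,0,0,0,-0.02,-1],
])

```text
time_s: 7.57
position: [0.5295, -0.1032, 0.1019]
ee_rot: [-0.663, 0.69, -0.118, 0.264]
wrist_force: [7.4, -2.6, -2.1]
finger_gap: -0.004
```

```bash
python3 - <<'E'
from h import *
s=readout.sense(); print({k:np.round(s[k],3) for k in("joints","position","wrist_force","torque")})
a=cv2.imread("pics/top.png"); save(get_image("top"),"t6.png")
g=[cv2.cvtColor(cv2.imread("pics/"+n)[150:270,190:320],6).astype(np.float32) for n in("top.png","t4.png","t5.png","t6.png")]
# local shift of back post regions/coaster
for nm,(x,y) in dict(pL=(210,166),pR=(285,154),fl=(222,240),coast=(249,166),jl=(219,203)).items():
    t=cv2.imread("pics/top.png")[y-11:y+12,x-11:x+12]; out=[]
    for n in("t4.png","t5.png","t6.png"):
        im=cv2.imread("pics/"+n)[y-20:y+21,x-20:x+21]; m=cv2.matchTemplate(im,t,5); out.append((np.array(cv2.minMaxLoc(m)[3])-9).tolist())
    print(nm,out)
E
```

```text
{'joints': array([-0.249,  0.24 ,  2.076, -0.074,  0.621,  0.357]), 'position': array([ 0.529, -0.103,  0.102]), 'wrist_force': array([ 7.417, -2.572, -2.095]), 'torque': array([-0.508, -0.816, -0.049])}
pL [[0, 0], [1, -1], [0, 0]]
pR [[0, 0], [1, 1], [0, 0]]
fl [[0, 0], [-1, -1], [0, 0]]
coast [[0, 0], [1, 0], [0, 0]]
jl [[0, 0], [0, -1], [0, 0]]
```

```bash
python3 lev.py .5405 -.107 .085 1.1;  python3 arc.py 180 10 .142
```

```text
pos [ 0.5291 -0.103   0.1018] rot [-0.011 -0.079  0.211]
shift tool(now) [ 8.  18.9  2.1] level [12.  16.8  1.6]
[ 0.5291 -0.103   0.1018] 244.2 0.1466
[[-16, 0, 0], [-16, 0, 2], [-16, 0, 3], [-15, 0, 5], [-14, 0, 7], [-14, 0, 8], [-12, 0, 10], [-11, 0, 11], [-10, 0, 12], [-9, 0, 13]]
```

Call:
servo_tool([
  [10,4,0,0,-0.04,0.1,-1],
  [4,10,0,0,-0.03,0.1,-1],
  [-4,4,2,0,0,0,-1],
  [-10,1,0,0,0,0.02,-1],
  [-12,1,0,0,0.01,0.04,-1],
  [-14,1,0,0,0.02,0.05,-1],
  [-14,1,0,0,0.02,0.05,-1],
  [-14,1,0,0,0.02,0.05,-1],
  [-14,1,0,0,0.02,0.05,-1],
])

```text
time_s: 8.37
position: [0.5194, -0.1016, 0.0969]
ee_rot: [0.692, -0.661, 0.241, -0.16]
wrist_force: [17.2, -19.5, -12.8]
finger_gap: -0.001
```

```bash
python3 lev.py .5405 -.107 .085 ;  python3 arc.py 180 10 .142; cat > mv.py <<'E'
from h import *
n="last.png"; b=get_image("top"); save(b,n)
for nm,(x,y) in dict(pL=(210,166),pR=(285,154),fl=(222,240),coast=(249,166)).items():
    t=cv2.imread("pics/top.png")[y-11:y+12,x-11:x+12]
    im=cv2.imread("pics/"+n)[y-50:y+51,x-50:x+51]; m=cv2.minMaxLoc(cv2.matchTemplate(im,t,5)); print(nm,(np.array(m[3])-39).tolist(),round(m[1],2))
print([(pix2w(b,d["pixel"],.052)[:2].round(3),round(d["confidence"],2)) for d in recognise("top","coaster_center")][:6])
E
python3 mv.py
```

```text
pos [ 0.5194 -0.1016  0.0969] rot [-0.009  0.001 -0.122]
shift tool(now) [22.   9.3  6.9] level [20.6 11.9  7. ]
[ 0.5194 -0.1016  0.0969] 240.6 0.15
[[-16, 0, 1], [-15, 0, 2], [-15, 0, 4], [-14, 0, 5], [-14, 0, 7], [-13, 0, 8], [-12, 0, 10], [-11, 0, 11], [-9, 0, 12], [-8, 0, 13]]
pL [1, -1] 0.95
pR [1, 1] 0.98
fl [-1, -1] 0.97
coast [1, 0] 0.89
[(array([0.749, 0.276]), 0.94), (array([0.778, 0.162]), 0.83), (array([0.683, 0.049]), 0.82), (array([ 0.497, -0.177]), 0.49), (array([ 0.645, -0.204]), 0.24)]
```

```bash
python3 - <<'E'
from h import *
s=readout.sense(); F=np.array(s["wrist_force"]);M=np.array(s["torque"]);p=np.array(s["position"]); print(F.round(2),M.round(3),s["joints"].round(3))
x=np.cross(F,M)/(F@F); print("line pt",(p+x).round(4),"dir",(F/np.linalg.norm(F)).round(3),"pitch",F@M/(F@F))
w=get_image("wrist"); save(w,"w7.png"); a=get_image("scene"); b=get_image("top")
c=w2pix(a,[.52,-.09,.1]).astype(int); print(c)
A=cv2.resize(a["color"][c[1]-50:c[1]+50,c[0]-65:c[0]+65],(400,308),interpolation=2)
W=cv2.resize(w["color"],(400,308)); cv2.imwrite("pics/v5.png",np.hstack([W,A])[:,:,::-1])
E
```

```text
[ 16.85 -16.7  -10.85] [-2.976 -2.713 -0.012] [-0.3    0.38   1.882  0.05   0.997  0.246]
line pt [ 0.4761 -0.0542 -0.0431] dir [ 0.646 -0.64  -0.416] pitch -0.006927988270884
[260 164]
```

View pics/v5.png

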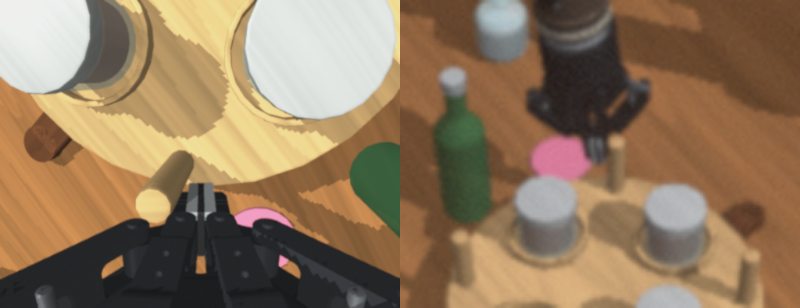

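```bash
python3 mv.py; python3 lev.py .5405 -.107 .085 1.0; python3 - <<'E'
from h import *
print(readout.sense()["wrist_force"].round(1))
E
```

```text
pL [1, -1] 0.95
pR [1, 1] 0.98
fl [-1, -1] 0.96
coast [1, 0] 0.88
[(array([0.743, 0.275]), 0.79), (array([0.482, 0.235]), 0.73), (array([0.769, 0.155]), 0.6), (array([0.685, 0.043]), 0.56), (array([ 0.498, -0.184]), 0.51)]
pos [ 0.519  -0.102   0.0971] rot [-0.009 -0.004 -0.123]
shift tool(now) [22.1  9.5  7.4] level [20.8 12.1  7.4]
[ 17.3 -18.  -10.6]
```

Holding a static 25 N didn't move the deck more than about 1°, which doesn't match the stated 2–5 N. I'll retreat upward and straddle the post loosely from above, so the push is clean and I can test both directions.

Call:
servo_tool([
  [15,0,0,0,0,-0.06,-1],
  [0,-25,0,0,0,-0.06,-1],
  [0,-30,0,0,0,0,0],
  [0,-25,0,0,0,0,0],
  [0,0,0,0,0,0,0],
])

```text
time_s: 9.13
position: [0.529, -0.1164, 0.1706]
ee_rot: [0.678, -0.676, 0.205, -0.204]
wrist_force: [1.6, 0.1, 0.4]
finger_gap: 0.418
```

```bash
python3 mv.py; python3 lev.py .5145 -.0825 .175 .955; python3 - <<'E'
from h import *
s=readout.sense();print(s["wrist_force"].round(1),s["finger_gap"])
E
```

```text
pL [0, 0] 1.0
pR [0, 0] 1.0
fl [0, 0] 1.0
coast [0, 0] 0.95
[(array([0.682, 0.047]), 0.78), (array([0.745, 0.278]), 0.75), (array([0.771, 0.157]), 0.65), (array([0.48 , 0.238]), 0.64), (array([ 0.486, -0.183]), 0.52)]
pos [ 0.5265 -0.1155  0.1669] rot [ 0.     0.029 -0.009]
shift tool(now) [-28.4  -7.9  20.8] level [-28.9  -8.1  20. ]
[-0.5 -0.7 -1.3] 0.5017914790168215
```

Call:
servo_tool([
  [-14,-5,10,0,0.03,0,0],
  [-14,0,10,0,0,0,0],
  [0,0,0,0,0,0,0],
])

```text
time_s: 9.48
position: [0.5099, -0.0826, 0.1668]
ee_rot: [0.674, -0.673, 0.223, -0.21]
wrist_force: [-0.8, -1.2, -0.2]
finger_gap: 0.5
```

```bash
python3 lev.py .5145 -.0825 .095 .955; python3 - <<'E'
from h import *
w=get_image("wrist");b=get_image("top"); c=w2pix(b,[.515,-.083,.12]).astype(int)
cv2.imwrite("pics/v6.png",np.hstack([cv2.resize(w["color"],(400,300)),cv2.resize(b["color"][c[1]-45:c[1]+45,c[0]-60:c[0]+60],(400,300))])[:,:,::-1])
print(w2pix(w,[.5145,-.0825,.12]),w2pix(w,readout.sense()["position"]))
E
```

```text
pos [ 0.5099 -0.0826  0.1668] rot [ 0.004 -0.007 -0.018]
shift tool(now) [ 5.  71.7  3.1] level [ 3.7 71.8  2.8]
[266.92879982 217.20679021] [263.96409896 264.33373652]
```

View pics/v6.png

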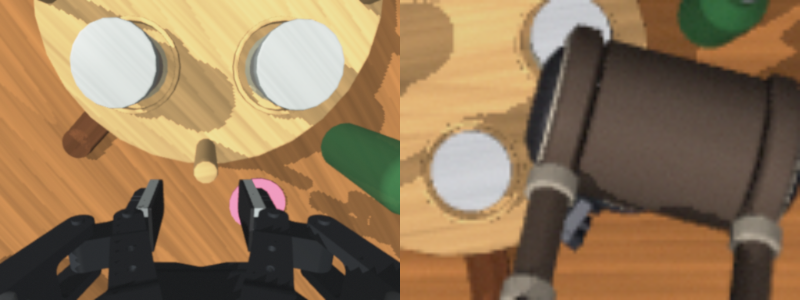

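Call:
servo_tool([
  [0,20,1,0,0,0,0],
  [0,25,1,0,0,-0.01,0],
  [0,20,1,0,0,0,0],
  [0,6,0,0,0,0,0],
  [-4,0,0,0,0,0,0],
  [-5,0,0,0,0,0,0],
  [-5,0,0,0,0.01,0,0],
  [-5,0,0,0,0.02,0,0],
])

```text
time_s: 10.25
position: [0.4997, -0.0758, 0.092]
ee_rot: [-0.667, 0.672, -0.228, 0.229]
wrist_force: [9.8, -8.5, -10.4]
finger_gap: 0.501
```

```bash
python3 mv.py; python3 lev.py .5145 -.0825 .095; python3 - <<'E'
from h import *
s=readout.sense();print(s["wrist_force"].round(1),s["finger_gap"])
E
```

```text
pL [0, 0] 0.95
pR [0, 0] 0.97
fl [-1, -1] 0.92
coast [0, 0] 0.79
[(array([0.775, 0.154]), 0.92), (array([0.739, 0.272]), 0.85), (array([0.477, 0.237]), 0.68), (array([0.687, 0.046]), 0.56)]
pos [ 0.5002 -0.076   0.0925] rot [0.005 0.    0.005]
shift tool(now) [15.3 -2.4  3.5] level [15.3 -2.5  3.6]
[ 6.1 -4.4 -5.5] 0.4992772450333492
```

Call:
servo_tool([
  [-8,0,0,0,0.02,0,0],
  [-10,0,0,0,0.03,0,0],
  [-12,0,0,0,0.03,0,0],
  [-14,0,0,0,0.03,0,0],
  [-14,0,0,0,0.03,0,0],
  [-14,0,0,0,0.03,0,0],
])

```text
time_s: 10.85
position: [0.5065, -0.0651, 0.1117]
ee_rot: [-0.64, 0.653, -0.22, 0.34]
wrist_force: [17.5, -26.1, -9.0]
finger_gap: 0.504
```

```bash
python3 mv.py; python3 lev.py .5145 -.0825 .095; python3 arc.py 180 10 .137; python3 - <<'E'
from h import *
s=readout.sense();print(s["wrist_force"].round(1),s["finger_gap"])
E
```

```text
pL [1, -1] 0.95
pR [1, 1] 0.98
fl [-1, -1] 0.96
coast [1, 0] 0.89
[(array([ 0.514, -0.181]), 0.96), (array([0.78 , 0.151]), 0.95), (array([0.686, 0.045]), 0.76), (array([ 0.39 , -0.003]), 0.68), (array([0.48 , 0.238]), 0.64)]
pos [ 0.5069 -0.0647  0.1127] rot [-0.052 -0.004  0.164]
shift tool(now) [15.1 20.1 -7.7] level [18.2 17.7 -6.8]
[ 0.5069 -0.0647  0.1127] 227.4 0.1272
[[-10, 0, -1], [-11, 0, 0], [-11, 0, 1], [-11, 0, 1], [-11, 0, 2], [-10, 0, 3], [-10, 0, 4], [-10, 0, 5], [-10, 0, 6], [-9, 0, 7]]
[ 17.3 -25.2  -7.2] 0.49805886582369957
```

Same result at 30 N: clockwise is blocked after about 1°. I'll test counter-clockwise with the other pad.

Call:
servo_tool([
  [8,5,-2,-0.02,0,0.08,0],
  [10,10,-3,-0.02,0,0.08,0],
  [10,4,0,0,-0.02,0,0],
  [8,0,0,0,0,0,0],
  [8,0,0,0,-0.03,0,0],
  [8,0,0,0,-0.03,0,0],
  [8,0,0,0,-0.03,0,0],
])

```text
time_s: 11.53
position: [0.5282, -0.0874, 0.1034]
ee_rot: [0.678, -0.643, 0.273, -0.23]
wrist_force: [-8.7, 13.6, 9.0]
finger_gap: 0.5
```

```bash
python3 mv.py; python3 lev.py .5145 -.0825 .095; python3 - <<'E'
from h import *
s=readout.sense();print(s["wrist_force"].round(1),s["finger_gap"])
E
```

```text
pL [-1, 1] 0.94
pR [-1, -1] 0.97
fl [1, 1] 0.94
coast [0, 0] 0.79
[(array([0.476, 0.238]), 0.94), (array([0.776, 0.151]), 0.72), (array([0.676, 0.044]), 0.62), (array([0.744, 0.278]), 0.59)]
pos [ 0.5282 -0.0875  0.1034] rot [-0.024  0.001 -0.074]
shift tool(now) [-12.9   9.3  -5.7] level [-13.6   8.4  -5.5]
[-9.9 14.7  9. ] 0.5033155325428226
```

```bash
cat > ang.py <<'E'
from h import *
def ang(im):
    # subpixel similarity via ECC on patches -> angle of back posts/left region
    t=cv2.cvtColor(cv2.imread("pics/top.png"),6).astype(np.float32); g=cv2.cvtColor(im["color"],7).astype(np.float32); o=[]
    for x,y in((210,166),(285,154),(222,240),(249,166),(219,203)):
        sl=np.s_[y-14:y+15,x-14:x+15]
        d,resp=cv2.phaseCorrelate(t[sl],g[sl],cv2.createHanningWindow((29,29),5)); o.append((np.cross(np.r_[np.array([x,y])-[256,198],0],np.r_[d,0])[2]/np.sum((np.array([x,y])-[256,198])**2)))
    return -np.degrees(np.median(o)).round(2)
if __name__=="__main__":
    for i in range(8):
        im=get_image("top"); s=readout.sense(); print(s["time_s"].round(2),"ccw deg",ang(im),s["wrist_force"].round(1))
E
python3 ang.py
```

```text
Traceback (most recent call last):
  File "ang.py", line 11, in <module>
    im=get_image("top"); s=readout.sense(); print(s["time_s"].round(2),"ccw deg",ang(im),s["wrist_force"].round(1))
                                                  ^^^^^^^^^^^^^^^^^
AttributeError: 'float' object has no attribute 'round'
```

```bash
sed -i 's/-np.degrees(np.median(o)).round(2)/round(-float(np.degrees(np.median(o))),2)/; s/s\["time_s"\].round(2)/round(float(s["time_s"]),2)/' ang.py; python3 -W ignore ang.py
```

```text
11.73 ccw deg 0.7 [-8.8 14.3  9.1]
11.78 ccw deg 0.7 [-9.  14.5  8.1]
11.83 ccw deg 0.66 [-8.2 14.4  8.9]
11.88 ccw deg 0.66 [-8.8 14.7  7.7]
11.93 ccw deg 0.67 [-9.3 13.8  8.4]
11.98 ccw deg 0.65 [-8.9 15.1  8.6]
12.03 ccw deg 0.67 [-9.1 14.2  7.9]
12.08 ccw deg 0.68 [-9.7 14.9  7.7]
```

```bash
python3 - <<'E'
from h import *
s=readout.sense(); p=s["position"];F=s["wrist_force"];print(s["effort"].round(2),"pred j1",p[0]*F[1]-p[1]*F[0])
t=cv2.imread("pics/top.png")[90:310,90:450]; s0=cv2.imread("pics/scene.png")
im=get_image("scene")["color"][:,:,::-1]
cv2.imwrite("pics/v7.png",np.vstack([cv2.resize(im[130:280,175:335],(640,600),interpolation=2)]))
E
```

```text
[ -6.59 -35.97 -27.47  -2.64  -3.84  -0.24] pred j1 7.039114390383705
```

View pics/v7.png

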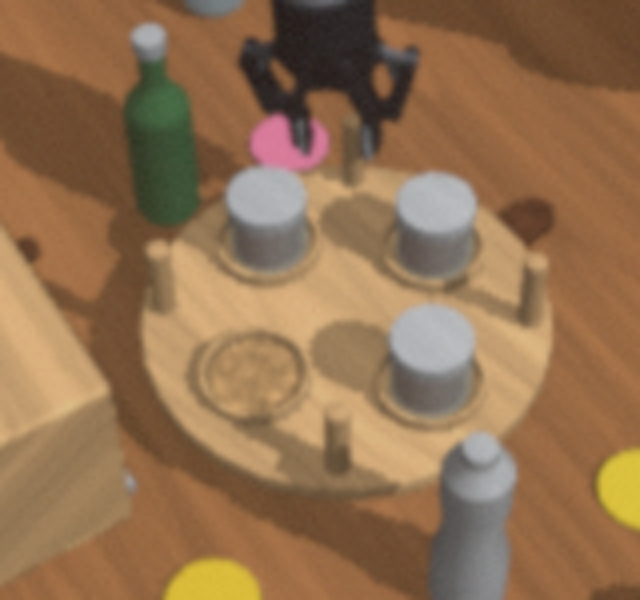

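Call:
servo_tool([
  [-10,4,-3,-0.02,0,-0.05,0],
  [-12,4,-2,0,0,0,0],
  [-12,0,0,0,0,0.02,0],
  [-20,0,0,0,0,0.04,0],
  [-26,0,0,0,0,0.04,0],
  [-30,0,0,0,0,0.05,0],
])

```text
time_s: 12.63
position: [0.4889, -0.0519, 0.1111]
ee_rot: [0.676, -0.651, 0.25, -0.239]
wrist_force: [1.7, -1.4, -2.0]
finger_gap: 0.499
```

```bash
sed -i 's/range(8)/range(2)/' ang.py; python3 -W ignore ang.py; python3 lev.py .5145 -.0825 .095;python3 mv.py
```

```text
12.68 ccw deg -9.46 [-1.7  2.1  0.7]
12.73 ccw deg -12.85 [-0.8  0.1 -0.2]
pos [ 0.4803 -0.046   0.1094] rot [-0.024  0.001 -0.05 ]
shift tool(now) [50.4 11.8 -5.8] level [49.7 14.4 -5.5]
pL [10, -10] 0.73
pR [2, 1] 0.79
fl [-11, -10] 0.8
coast [10, 0] 0.48
[(array([0.689, 0.025]), 0.89), (array([0.775, 0.161]), 0.8), (array([0.476, 0.231]), 0.8), (array([0.741, 0.277]), 0.7), (array([ 0.524, -0.199]), 0.61)]
```

It broke free: the detent has a high breakaway force and then turns easily. Continuing the arc gently with the straddled post.

Call:
servo_tool([
  [-9,4,1,-0.02,0.1,-0.03,0],
  [-10,4,1,0,0.1,-0.02,0],
  [-11,3,1,0,0.09,0,0],
  [-11,2,1,0,0.08,0,0],
  [-11,0,1,0,0.08,0,0],
  [-11,0,1,0,0.08,0,0],
])

```text
time_s: 13.33
position: [0.4667, -0.0027, 0.1053]
ee_rot: [-0.573, 0.573, -0.396, 0.431]
wrist_force: [3.0, -6.1, -4.8]
finger_gap: 0.505
```

```bash
python3 lev.py .5145 -.0825 .095; python3 arc.py 162 8 .137; python3 - <<'E'
from h import *
R=Rt(); print("yaw",np.degrees(np.arctan2(R[1,2],R[0,2])),readout.sense()["wrist_force"].round(1))
b=get_image("top");save(b,"last.png");print([(d["pixel"],pix2w(b,d["pixel"],.052)[:2].round(3),round(d["confidence"],2)) for d in recognise("top","coaster_center")])
E
```

```text
pos [ 0.4667 -0.0027  0.1053] rot [-0.029 -0.001  0.04 ]
shift tool(now) [90.2 14.6 20. ] level [90.8 10.3 20.3]
[ 0.4667 -0.0027  0.1053] 194.1 0.1302
[[-9, 0, 0], [-9, 0, 1], [-9, 0, 1], [-9, 0, 2], [-9, 0, 3], [-9, 0, 3], [-9, 0, 4], [-8, 0, 5]]
yaw 18.35407576591826 [ 3.  -6.1 -4.8]
[([163.4, 145.1], array([0.741, 0.276]), 0.97), ([268.7, 167.5], array([ 0.679, -0.01 ]), 0.84), ([176.0, 242.6], array([0.478, 0.235]), 0.78), ([330.8, 228.5], array([ 0.515, -0.174]), 0.69), ([208.5, 133.5], array([0.773, 0.153]), 0.68), ([118.9, 225.3], array([0.523, 0.39 ]), 0.38)]
```

Call:
servo_tool([
  [-10,3,-2,-0.02,0.06,0.03,0],
  [-11,3,-2,-0.01,0.07,0.02,0],
  [-12,2,-1,0,0.08,0.01,0],
  [-12,1,0,0,0.08,0.01,0],
  [-12,0,0,0,0.08,0.01,0],
  [-12,0,0,0,0.08,0.01,0],
  [-11,0,0,0,0.08,0.01,0],
])

```text
time_s: 14.02
position: [0.4619, 0.0724, 0.1023]
ee_rot: [0.462, -0.43, 0.561, -0.536]
wrist_force: [1.1, -0.9, -2.0]
finger_gap: 0.5
```

```bash
cat > st.py <<'E'
from h import *
R=Rt(); s=readout.sense(); print(s["position"].round(3),"yaw",np.degrees(np.arctan2(R[1,2],R[0,2])).round(1),s["wrist_force"].round(1))
b=get_image("top");save(b,"last.png")
for d in recognise("top","coaster_center"):
    w=pix2w(b,d["pixel"],.052)[:2]; e=w-[.593,.029]
    if .07<np.hypot(*e)<.11: print("coaster",w.round(3),np.degrees(np.arctan2(e[1],e[0])).round(1),round(d["confidence"],2))
print("jars",[pix2w(b,d["pixel"],.08)[:2].round(3).tolist() for d in spot_point("top","jar_a_center")])
E
python3 st.py; python3 lev.py .5145 -.0825 .095; python3 arc.py 150 8 .137
```

```text
[0.462 0.072 0.102] yaw -11.8 [ 1.1 -0.9 -2. ]
coaster [ 0.64  -0.041] -56.2 0.62
jars [[0.523, -0.016]]
pos [0.4613 0.0726 0.1021] rot [-0.     0.    -0.057]
shift tool(now) [141.6  -1.   83.1] level [141.4   7.1  83.1]
[0.4613 0.0726 0.1021] 161.7 0.1387
[[-3, 0, 1], [-3, 0, 1], [-3, 0, 1], [-3, 0, 1], [-3, 0, 1], [-3, 0, 1], [-3, 0, 1], [-3, 0, 1]]
```

Call:
servo_tool([
  [0,-35,0,0,0,-0.03,0],
  [0,-40,0,0,0,-0.03,0],
  [0,-15,0,0,0,0,0],
  [0,0,0,0,0,0,0],
  [0,0,0,0,0,0,0],
  [0,0,0,0,0,0,0],
  [0,0,0,0,0,0,0],
  [0,0,0,0,0,0,0],
])

```text
time_s: 14.83
position: [0.4532, 0.067, 0.1882]
ee_rot: [0.444, -0.458, 0.547, -0.541]
wrist_force: [-0.2, 0.1, -0.1]
finger_gap: 0.499
```

```bash
python3 st.py; python3 lev.py .5145 -.0825 .17 .955
```

```text
[0.453 0.067 0.188] yaw -10.6 [-0.2  0.1 -0.1]
coaster [ 0.616 -0.049] -73.7 0.72
jars [[0.512, 0.005]]
pos [0.4533 0.0671 0.1884] rot [ 0.023 -1.141 -0.002]
shift tool(now) [135.5  18.   88.1] level [136.3  18.4 -86.8]
```

Call:
servo_tool([
  [15,0,10,0,0,0,0],
  [25,0,16,0.02,0,0,0],
  [25,0,16,0,0,0,0],
  [25,0,16,0,0,0,0],
  [25,0,16,0,0,0,0],
  [20,0,14,0,-0.06,0,0],
  [0,2,0,0,-0.12,0,0],
  [0,2,0,0,-0.12,0,0],
  [0,2,0,0,-0.12,0,0],
  [0,2,0,0,-0.12,0,0],
  [0,2,0,0,-0.12,0,0],
  [0,2,0,0,-0.12,0,0],
  [0,2,0,0,-0.12,0,0],
  [0,2,0,0,-0.12,0,0],
  [0,2,0,0,-0.12,0,0],
  [0,0,0,0,0,0,0],
])

```text
time_s: 16.32
position: [0.5133, -0.0899, 0.1597]
ee_rot: [-0.676, 0.683, -0.201, 0.192]
wrist_force: [-1.5, -0.2, 0.8]
finger_gap: 0.5
```

```bash
python3 st.py; python3 lev.py .5145 -.0825 .095 .955;  python3 - <<'E'
from h import *
w=get_image("wrist"); save(w,"w8.png"); x=spot_point("wrist","post"); print([(np.round(d["pixel"]),d["confidence"]) for d in x],w2pix(w,[.5138,-.0828,.12]),w2pix(w,readout.sense()["position"]))
b=get_image("top");print([(pix2w(b,d["pixel"],.12)[:2].round(3),round(d["confidence"],2)) for d in spot_point("top","post")])
E
```

```text
[ 0.513 -0.09   0.16 ] yaw 57.8 [-1.5 -0.2  0.8]
coaster [ 0.623 -0.047] -68.8 0.62
jars [[0.503, 0.011]]
pos [ 0.5138 -0.09    0.1604] rot [ 0.013  0.048 -0.009]
shift tool(now) [-2.8 65.3  7.6] level [-3.7 65.4  6.5]
[] [251.85130774 214.94384468] [259.7185366  262.85667767]
[(array([ 0.709, -0.042]), 0.82)]
```

```bash
python3 - <<'E'
import cv2,numpy as np
w=cv2.imread("pics/w8.png"); t=cv2.imread("pics/last.png")[120:270,180:350]
cv2.imwrite("pics/v8.png",np.hstack([cv2.resize(w,(400,300)),cv2.resize(t,(340,300))]))
E
```

```text
(no output)
```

View pics/v8.png

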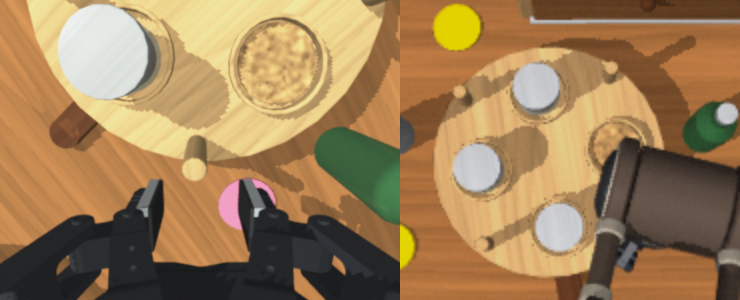

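Viewed: the deck has clicked one step, with the coaster's ring now on the right, the jars upright, and the next post just ahead of the open jaws. I'll repeat for the second click.

Call:
servo_tool([
  [-2,20,3,0.01,0.04,0,0],
  [-2,25,2,0,0,0,0],
  [0,20,2,0,0,0,0],
  [-4,5,0,0,0,0,0],
  [-8,0,0,0,0,0,0],
  [-12,0,0,0,0,0.02,0],
  [-20,0,0,0,0,0.04,0],
  [-26,0,0,0,0,0.04,0],
])

```text
time_s: 17.33
position: [0.4858, -0.0573, 0.099]
ee_rot: [0.681, -0.669, 0.219, -0.202]
wrist_force: [5.8, -3.1, -4.5]
finger_gap: 0.501
```

```bash
python3 st.py; python3 lev.py .5145 -.0825 .095
```

```text
[ 0.486 -0.057  0.099] yaw 55.4 [ 5.8 -3.1 -4.5]
coaster [ 0.597 -0.057] -87.6 0.58
jars [[0.501, 0.031]]
pos [ 0.4773 -0.0529  0.0974] rot [-0.006  0.    -0.048]
shift tool(now) [47.5  0.1 -3.2] level [47.4  2.4 -3.1]
```

Call:
servo_tool([
  [-9,1,2,0,0.11,-0.02,0],
  [-10,1,2,0,0.12,-0.01,0],
  [-11,1,1,0,0.12,0,0],
  [-11,1,1,0,0.1,0,0],
  [-11,1,1,0,0.09,0,0],
  [-11,1,0,0,0.08,0,0],
])

```text
time_s: 17.98
position: [0.4618, -0.0082, 0.0995]
ee_rot: [0.578, -0.569, 0.401, -0.425]
wrist_force: [5.6, -5.5, -3.3]
finger_gap: 0.497
```

```bash
python3 st.py; python3 lev.py .5145 -.0825 .095;python3 arc.py 162 8 .137
```

```text
[ 0.462 -0.008  0.1  ] yaw 18.5 [ 5.6 -5.5 -3.3]
coaster [ 0.553 -0.052] -116.4 0.82
jars [[0.511, 0.071]]
pos [ 0.4592 -0.0064  0.0988] rot [-0.025 -0.     0.014]
shift tool(now) [89.8  5.8 27.8] level [89.8  3.8 27.9]
[ 0.4592 -0.0064  0.0988] 194.8 0.1385
[[-10, 0, 1], [-10, 0, 2], [-10, 0, 3], [-9, 0, 3], [-9, 0, 4], [-9, 0, 5], [-8, 0, 5], [-8, 0, 6]]
```

Call:
servo_tool([
  [-10,1,1,-0.02,0.07,0.02,0],
  [-11,1,0,-0.01,0.08,0.02,0],
  [-12,1,0,0,0.08,0.01,0],
  [-12,1,0,0,0.08,0.01,0],
  [-12,0,0,0,0.08,0.01,0],
  [-12,0,0,0,0.08,0.01,0],
  [-11,0,0,0,0.08,0.01,0],
])

```text
time_s: 18.72
position: [0.4579, 0.0661, 0.1014]
ee_rot: [0.453, -0.426, 0.571, -0.536]
wrist_force: [0.7, -2.5, -0.8]
finger_gap: 0.497
```

```bash
python3 st.py; python3 lev.py .5145 -.0825 .095
```

```text
[0.458 0.066 0.101] yaw -13.0 [ 0.7 -2.5 -0.8]
coaster [ 0.518 -0.02 ] -146.8 0.96
jars [[0.544, 0.102]]
pos [0.4577 0.0664 0.1014] rot [ 0.015 -0.    -0.062]
shift tool(now) [132.9  -3.2  88.2] level [132.8   6.4  88.1]
```

Call:
servo_tool([
  [0,-35,0,0,0,-0.03,0],
  [0,-40,0,0,0,-0.03,0],
  [0,-40,0,0,0,0,1],
  [0,-30,0,0,0,0,1],
  [20,0,0,0,0,0,1],
  [35,0,0,0,0.05,0,1],
  [35,0,0,0,0.05,0,1],
  [35,0,0,0,0,0,1],
  [35,0,0,0,0,0,1],
  [35,0,0,0,0,0,1],
  [35,0,0,0,0,0,1],
  [35,0,0,0,0,0,1],
  [20,0,0,0,0,0,1],
  [0,0,0,0,0,0,1],
])

```text
time_s: 20.03
position: [0.3716, -0.227, 0.2563]
ee_rot: [0.418, -0.433, 0.571, -0.559]
wrist_force: [-0.5, -0.8, -0.1]
finger_gap: 1.003
```

```bash
python3 st.py; python3 lev.py .479 -.385 .18 0; python3 - <<'E'
from h import *
b=get_image("top"); d=outline_of("top","coaster_center")
for o in d:
    w=pix2w(b,o["pixel"],.052)[:2]
    if np.hypot(*(w-[.504,.014]))<.03: print("coaster outline",w)
for n in("top","wrist"):
  im=get_image(n); print(n,[(np.round(d["pixel"]),pix2w(im,d["pixel"],.03)[:2].round(4),d["confidence"]) for d in spot_point(n,"sugar_center")][:2],[pix2w(im,d["pixel"],.055)[:2].round(4) for d in recognise(n,"sugar_center")][:2])
E
```

```text
[ 0.372 -0.227  0.256] yaw -16.0 [-0.5 -0.8 -0.1]
coaster [ 0.523 -0.019] -145.9 0.62
jars [[0.549, 0.112]]
pos [ 0.3727 -0.2233  0.2558] rot [ 0.027 -0.278  0.001]
shift tool(now) [126.   72.5 148.5] level [161.7  75.8 106.3]
coaster outline [ 0.51646954 -0.01130265]
top [(array([411., 239.]), array([ 0.4864, -0.3932]), 0.93), (array([286., 182.]), array([ 0.641 , -0.0572]), 0.68)] [array([ 0.4804, -0.3829]), array([ 0.4074, -0.0023])]
wrist [(array([389.,  10.]), array([ 0.4759, -0.3839]), 0.81)] [array([ 0.4644, -0.3733])]
```

```bash
python3 st.py; python3 - <<'E'
import cv2
t=cv2.imread("pics/last.png")[110:290,160:420]
cv2.imwrite("pics/v9.png",cv2.resize(t,None,fx=2.6,fy=2.6,interpolation=2))
E
```

```text
[ 0.374 -0.223  0.256] yaw -15.8 [ 0.1 -0.   0.1]
coaster [ 0.517 -0.014] -150.4 0.73
jars [[0.553, 0.111]]
```

View pics/v9.png

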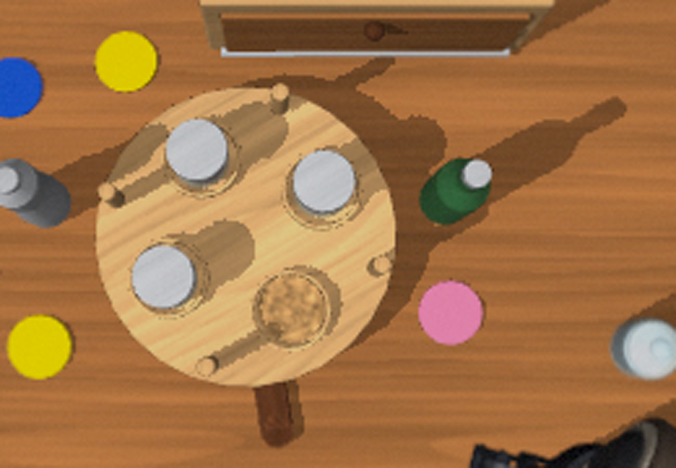

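Call:
servo_tool([
  [20,0,22,0.01,0,0,1],
  [22,0,26,0.01,0,0,1],
  [22,0,26,0,0,0,1],
  [22,0,26,0,0,0,1],
  [22,0,26,0,0,0,1],
  [15,10,18,0,0,0,1],
  [0,0,0,0,0,0,1],
  [0,0,0,0,0,0,1],
  [0,0,0,0,0,0,1],
  [0,0,0,0,0,0,1],
])

```text
time_s: 21.57
position: [0.4818, -0.3852, 0.2415]
ee_rot: [0.424, -0.43, 0.565, -0.562]
wrist_force: [-0.9, 0.3, 0.2]
finger_gap: 0.999
```

```bash
python3 st.py; python3 lev.py .479 -.384 .033; python3 - <<'E'
from h import *
w=get_image("wrist"); save(w,"w10.png"); 
for z,f in((.03,spot_point),(.05,recognise)): print([(np.round(d["pixel"]),pix2w(w,d["pixel"],z)[:2].round(4)) for d in f("wrist","sugar_center")][:2])
a=cv2.imread("pics/last.png");t=a
E
```

```text
[ 0.482 -0.385  0.241] yaw -15.7 [-0.9  0.3  0.2]
coaster [ 0.515 -0.01 ] -153.3 0.76
jars [[0.547, 0.105]]
pos [ 0.4819 -0.3851  0.242 ] rot [0.007 0.    0.004]
shift tool(now) [ -1.  209.   -1.6] level [ -0.3 209.   -3. ]
[]
[(array([257., 169.]), array([ 0.4786, -0.3842]))]
```

Call:
servo_tool([
  [-1,20,-2,0.007,0,0,1],
  [0,30,0,0,0,0,1],
  [0,30,0,0,0,0,1],
  [0,30,0,0,0,0,1],
  [0,30,0,0,0,0,1],
  [0,15,0,0,0,0,1],
  [0,0,0,0,0,0,1],
])

```text
time_s: 22.45
position: [0.4849, -0.3872, 0.0899]
ee_rot: [-0.428, 0.427, -0.556, 0.57]
wrist_force: [-0.9, 0.6, -0.9]
finger_gap: 1.002
```

```bash
python3 st.py; python3 st.py; python3 lev.py .479 -.384 .033; python3 - <<'E'
from h import *
b=get_image("top"); d=outline_of("top","coaster_center")
for o in d:
    w=pix2w(b,o["pixel"],.052)[:2]
    if np.hypot(*(w-[.504,.014]))<.04: print("coaster outline",w)
w=get_image("wrist")
for z,f in((.03,spot_point),(.05,recognise)): print([(np.round(d["pixel"]),pix2w(w,d["pixel"],z)[:2].round(4)) for d in f("wrist","sugar_center")][:2])
E
```

```text
[ 0.485 -0.387  0.09 ] yaw -15.6 [-0.9  0.6 -0.9]
coaster [ 0.521 -0.019] -146.3 0.92
jars [[0.552, 0.106], [0.396, -0.006]]
[ 0.487 -0.39   0.094] yaw -15.6 [ 0.4 -0.8  0.6]
coaster [ 0.515 -0.013] -151.6 0.93
jars [[0.552, 0.106]]
pos [ 0.4883 -0.3905  0.096 ] rot [-0.025 -0.     0.017]
shift tool(now) [ -4.8  62.6 -12.3] level [ -3.7  63.  -10.7]
coaster outline [ 0.52200092 -0.01209992]
[]
[(array([253., 241.]), array([ 0.4788, -0.3855]))]
```

The second click stalled about 18° short: the coaster is at (0.516,-0.012) and serve is at (0.504,0.014). I'll go back and nudge the post the rest of the way before touching the bowl.

Call:
servo_tool([
  [0,-30,0,0,0,0,1],
  [0,-40,0,0,0,0,0],
  [0,-40,0,0,0,0,0],
  [0,-20,0,0,0,0,0],
  [-25,0,-5,0,0,0,0],
  [-40,0,-8,0,0,0,0],
  [-40,0,-8,0,0,0,0],
  [-40,0,-8,0,0,0,0],
  [-40,0,-8,0,0,0,0],
  [-40,0,-8,0,0,0,0],
  [-40,0,-8,0,0,0,0],
  [-40,0,-8,0,0,0,0],
  [-40,0,-8,0,0,0,0],
  [-25,0,0,0,0,0,0],
  [0,0,0,0,0,0,0],
])

```text
time_s: 24.25
position: [0.5215, -0.0037, 0.2286]
ee_rot: [-0.428, 0.421, -0.551, 0.579]
wrist_force: [-0.2, 0.5, 0.2]
finger_gap: 0.501
```

```bash
python3 st.py; python3 - <<'E'
from h import *
b=get_image("top")
P=pix2w(b,(207/2.6+160,363/2.6+110),.12); e=P[:2]-[.593,.029]; print("post",P.round(4),np.hypot(*e),np.degrees(np.arctan2(e[1],e[0])))
Q=pix2w(b,(379/2.6+160,265/2.6+110),.12); e=Q[:2]-[.593,.029]; print("post R",Q.round(4),np.hypot(*e),np.degrees(np.arctan2(e[1],e[0])))
E
python3 lev.py .46 .066 .17 -.28
```

```text
[ 0.521 -0.004  0.229] yaw -16.1 [-0.2  0.5  0.2]
jars [[0.551, 0.099]]
post [0.4618 0.0622 0.12  ] 0.13530575967738362 165.81405707305322
post R [ 0.5547 -0.1013  0.12  ] 0.13579960857687323 -106.38067564329857
pos [ 0.5207 -0.0087  0.2282] rot [-0.037 -0.007  0.019]
shift tool(now) [-55.6  54.1 -81.4] level [-55.1  58.2 -79. ]
```

Call:
servo_tool([
  [-16,15,-24,-0.02,0,0.01,0],
  [-18,15,-26,-0.02,0,0.01,0],
  [-18,15,-26,0,0,0,0],
  [0,10,0,0,0,0,0],
  [0,0,0,0,0,0,0],
])

```text
time_s: 24.87
position: [0.4645, 0.0554, 0.1713]
ee_rot: [-0.42, 0.419, -0.568, 0.57]
wrist_force: [-0.1, -0.7, 0.1]
finger_gap: 0.505
```

```bash
python3 lev.py .462 .0625 .095 -.26; python3 - <<'E'
from h import *
w=get_image("wrist"); save(w,"w11.png"); p=readout.sense()["position"]; print("post px",w2pix(w,[.462,.0625,.12]),"tcp",w2pix(w,p))
# post top: bright bamboo blob near predicted
cv2.imwrite("pics/v10.png",cv2.resize(w["color"][:,:,::-1],(480,360)))
E
```

```text
pos [0.4645 0.0554 0.1713] rot [-0.003 -0.041 -0.   ]
shift tool(now) [-6.  76.3 -4.7] level [-6.2 76.3 -4.3]
post px [247.09019069 225.70913203] tcp [258.34245204 260.72207536]
```

View pics/v10.png

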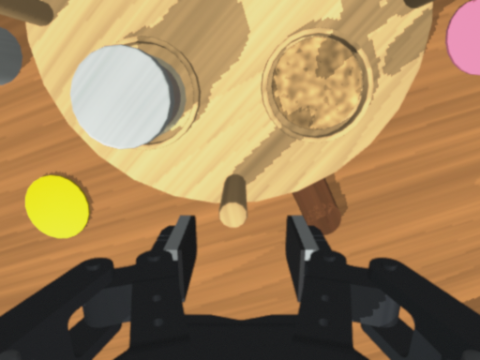

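Call:
servo_tool([
  [-3,20,-3,0,0,0,0],
  [-1,28,-1,0,0,0,0],
  [0,22,0,0,0,0,0],
  [-6,4,0,0,0.03,0,0],
  [-10,0,0,0,0.05,0.01,0],
  [-12,0,0,0,0.07,0.01,0],
  [-12,0,0,0,0.07,0.02,0],
  [-12,0,0,0,0.07,0.02,0],
])

```text
time_s: 25.58
position: [0.4963, 0.0949, 0.1025]
ee_rot: [0.346, -0.302, 0.636, -0.621]
wrist_force: [0.1, -1.1, -0.3]
finger_gap: 0.496
```

```bash
python3 st.py; python3 lev.py .462 .0625 .095; python3 arc.py 140 5 .137
```

```text
[0.496 0.095 0.103] yaw -35.5 [ 0.1 -1.1 -0.3]
coaster [0.511 0.006] -164.6 0.55
coaster [0.572 0.11 ] 104.8 0.23
jars [[0.57, 0.112]]
pos [0.4967 0.0952 0.103 ] rot [-0.011  0.    -0.066]
shift tool(now) [47.1  4.8 -9.6] level [46.7  8.  -9.5]
[0.4967 0.0952 0.103 ] 145.5 0.1168
[[-2, 0, -4], [-2, 0, -4], [-3, 0, -4], [-3, 0, -4], [-3, 0, -4]]
```

Call:
servo_tool([
  [0,3,-8,0,0,-0.03,0],
  [-4,3,-8,0,0.02,-0.02,0],
  [-8,0,-2,0,0.04,0,0],
  [-8,0,0,0,0.04,0,0],
  [-6,0,0,0,0.03,0,0],
])

```text
time_s: 26.15
position: [0.495, 0.1156, 0.0981]
ee_rot: [-0.285, 0.286, -0.643, 0.651]
wrist_force: [-9.1, -17.2, 9.0]
finger_gap: 0.502
```

```bash
python3 st.py; python3 st.py; python3 lev.py .462 .0625 .095; python3 arc.py 140 5 .137
```

```text
[0.495 0.116 0.098] yaw -42.4 [ -9.1 -17.2   9. ]
coaster [0.504 0.021] -175.1 0.65
jars [[0.586, 0.116]]
[0.495 0.115 0.098] yaw -42.4 [ -6.8 -11.4   7.8]
coaster [0.509 0.018] -172.7 0.66
jars [[0.583, 0.119]]
pos [0.4947 0.1152 0.0981] rot [-0.01  -0.     0.005]
shift tool(now) [60.9  3.5 11.3] level [61.   3.1 11.3]
[0.4947 0.1152 0.0981] 138.8 0.1307
[[1, 0, -1], [1, 0, -1], [1, 0, -1], [1, 0, -1], [1, 0, -1]]
```

Call:
servo_tool([
  [10,0,0,0,0,0,0],
  [2,0,0,0,0,0,0],
  [0,-35,0,0,0,0,0],
  [0,-40,0,0,0,0,0],
  [0,-40,0,0,0,0,1],
  [0,-25,0,0,0,0,1],
  [15,0,-10,0,0.06,0,1],
  [30,0,-10,0,-0.0,0,1],
  [30,0,-10,0,-0.06,0,1],
  [30,0,-10,0,-0.1,0,1],
  [30,0,0,0,-0.1,0,1],
  [30,0,0,0,-0.1,0,1],
  [30,0,0,0,-0.1,0,1],
  [30,0,0,0,0,0,1],
  [0,0,0,0,0,0,1],
])

```text
time_s: 27.7
position: [0.3287, -0.0551, 0.2502]
ee_rot: [-0.419, 0.409, -0.565, 0.582]
wrist_force: [0.5, 1.6, -0.4]
finger_gap: 1.001
```

```bash
python3 st.py; python3 st.py; python3 lev.py .479 -.385 .16 ; python3 - <<'E'
from h import *
b=get_image("top"); d=outline_of("top","coaster_center")
for o in d:
    w=pix2w(b,o["pixel"],.052)[:2]
    if np.hypot(*(w-[.504,.014]))<.04: print("coaster outline",w)
a=get_image("scene"); print([pix2w(a,o["pixel"],.052)[:2].round(3) for o in outline_of("scene","coaster_center")])
E
```

```text
[ 0.329 -0.055  0.25 ] yaw -18.3 [ 0.5  1.6 -0.4]
coaster [0.499 0.015] -171.6 0.56
jars [[0.581, 0.11]]
[ 0.33  -0.052  0.25 ] yaw -18.1 [-0.5  0.3 -0.1]
coaster [0.502 0.013] -170.0 0.87
jars [[0.586, 0.116], [0.52, 0.355]]
pos [ 0.3305 -0.0505  0.2499] rot [-0.026  0.    -0.   ]
shift tool(now) [272.6  96.  241.8] level [272.5  89.9 244.2]
coaster outline [0.49962079 0.0153254 ]
[array([0.501, 0.273]), array([0.771, 0.305]), array([0.501, 0.009]), array([ 0.525, -0.147]), array([0.788, 0.18 ])]
```

Coaster measured at about (0.501, 0.014), on serve. Now the bowl.

Call:
servo_tool([
  [18,0,16,-0.02,0,0,1],
  [27,0,24,0,0,0,1],
  [27,0,24,0,0,0,1],
  [27,0,24,0,0,0,1],
  [27,0,24,0,0,0,1],
  [27,0,24,0,0,0,1],
  [27,0,24,0,0,0,1],
  [27,0,24,0,0,0,1],
  [27,0,24,0,0,0,1],
  [27,0,24,0,0,0,1],
  [12,0,10,0,0,0,1],
  [0,0,0,0,0,0,1],
])

```text
time_s: 29.2
position: [0.4911, -0.3924, 0.2433]
ee_rot: [0.423, -0.42, 0.568, -0.567]
wrist_force: [-0.3, -0.0, 1.0]
finger_gap: 0.996
```

```bash
python3 lev.py .479 -.385 .032; python3 - <<'E'
from h import *
w=get_image("wrist"); print([(np.round(d["pixel"]),pix2w(w,d["pixel"],.05)[:2].round(4)) for d in recognise("wrist","sugar_center")][:2])
E
```

```text
pos [ 0.4911 -0.3924  0.2433] rot [-0.001  0.    -0.004]
shift tool(now) [ -2.8 211.3 -14. ] level [ -3.6 211.3 -13.7]
[(array([257., 183.]), array([ 0.4767, -0.3867]))]
```

Call:
servo_tool([
  [-2,20,-7,0,0,0,1],
  [-1,28,-6,0,0,0,1],
  [0,28,0,0,0,0,1],
  [0,28,0,0,0,0,1],
  [0,28,0,0,0,0,1],
  [0,20,0,0,0,0,1],
  [0,0,0,0,0,0,1],
])

```text
time_s: 29.88
position: [0.4784, -0.3699, 0.0898]
ee_rot: [0.427, -0.423, 0.567, -0.563]
wrist_force: [-1.4, 1.0, -0.8]
finger_gap: 1.002
```

```bash
python3 lev.py .478 -.385 .033; python3 - <<'E'
from h import *
w=get_image("wrist"); print([(np.round(d["pixel"]),pix2w(w,d["pixel"],.05)[:2].round(4)) for d in recognise("wrist","sugar_center")][:2])
E
```

```text
pos [ 0.4784 -0.3699  0.0898] rot [ 0.    -0.    -0.008]
shift tool(now) [15.1 56.6  3.8] level [14.6 56.8  3.8]
[(array([287., 220.]), array([ 0.4771, -0.3851]))]
```

Call:
servo_tool([
  [8,-2,2,0,0,0,1],
  [7,0,2,0,0,-0.008,1],
  [0,0,0,0,0,0,1],
])

```text
time_s: 30.23
position: [0.4833, -0.3899, 0.1015]
ee_rot: [-0.426, 0.425, -0.559, 0.57]
wrist_force: [-0.7, 1.1, 0.6]
finger_gap: 1.0
```

```bash
python3 lev.py .477 -.385 .033
```

```text
pos [ 0.4833 -0.3899  0.1015] rot [-0.013 -0.     0.007]
shift tool(now) [-3.5 68.4 -8.3] level [-3.  68.5 -7.4]
```

Call:
servo_tool([
  [-2,10,-4,-0.01,0,0.007,1],
  [-1,12,-3,0,0,0,1],
  [0,14,0,0,0,0,1],
  [0,12,0,0,0,0,1],
])

```text
time_s: 30.57
position: [0.4819, -0.3907, 0.0582]
ee_rot: [-0.427, 0.424, -0.559, 0.571]
wrist_force: [0.4, -0.5, -1.0]
finger_gap: 1.0
```

```bash
python3 lev.py .477 -.385 .033
```

```text
pos [ 0.4819 -0.3907  0.0582] rot [-0.017 -0.     0.007]
shift tool(now) [-4.2 25.1 -6.7] level [-4.1 25.2 -6.3]
```

Call:
servo_tool([
  [-3,8,-4,-0.015,0,0.007,1],
  [-1,10,-2,0,0,0,1],
  [0,6,0,0,0,0,1],
  [0,0,0,0,0,0,1],
])

```text
time_s: 30.9
position: [0.4738, -0.3819, 0.0256]
ee_rot: [0.425, -0.425, 0.568, -0.562]
wrist_force: [-0.3, 0.7, 6.1]
finger_gap: 1.004
```

```bash
python3 lev.py .477 -.385 .033;  python3 - <<'E'
from h import *
w=get_image("wrist"); print([(np.round(d["pixel"]),pix2w(w,d["pixel"],.05)[:2].round(4)) for d in recognise("wrist","sugar_center")][:2], readout.sense()["wrist_force"])
E
```

```text
pos [ 0.4738 -0.3819  0.0256] rot [ 0.008 -0.    -0.005]
shift tool(now) [ 2.1 -7.4  3.9] level [ 2.1 -7.4  3.9]
[(array([266., 267.]), array([ 0.4829, -0.3873]))] [-0.6092224   0.61106543  0.45674697]
```

Call:
servo_tool([
  [1,-8,3,0.008,0,0,1],
  [0,0,0,0,0,0,0.3],
  [0,0,0,0,0,0,0],
  [0,0,0,0,0,0,-1],
  [0,0,0,0,0,0,-1],
  [0,0,0,0,0,0,-1],
  [0,0,0,0,0,0,-1],
], newtons=30)

```text
time_s: 31.58
position: [0.4773, -0.385, 0.0367]
ee_rot: [-0.427, 0.424, -0.565, 0.565]
wrist_force: [-0.4, -0.6, -0.3]
finger_gap: 0.734
```

```bash
python3 lev.py .477 -.385 .033
```

```text
pos [ 0.4773 -0.385   0.0367] rot [-0.003  0.    -0.003]
shift tool(now) [ 0.1  3.7 -0.3] level [ 0.1  3.7 -0.3]
```

Call:
servo_tool([
  [0,-10,0,0,0,0,-1],
  [0,-20,0,0,0,0,-1],
  [0,-30,0,0,0,0,-1],
  [0,-30,0,0,0,0,-1],
  [0,-30,0,0,0,0,-1],
  [0,-25,0,0,0,0,-1],
  [0,-10,0,0,0,0,-1],
  [0,0,0,0,0,0,-1],
])

```text
time_s: 32.25
position: [0.4721, -0.3798, 0.1939]
ee_rot: [0.426, -0.424, 0.571, -0.559]
wrist_force: [-0.0, -0.2, -3.0]
finger_gap: 0.73
```

```bash
python3 lev.py .502 .014 .185;  python3 - <<'E'
from h import *
s=readout.sense(); print(s["wrist_force"].round(1),s["finger_gap"])
w=get_image("wrist");R=Rt();p=s["position"]
for d in recognise("wrist","sugar_center")[:1]: q=pix2w(w,d["pixel"],p[2]+.014); print(d["pixel"],"bowl in tool",(1e3*R.T@(q-p)).round(1))
print(w2pix(w,p))
cv2.imwrite("pics/v11.png",cv2.resize(w["color"][:,:,::-1],(480,360)))
E
```

```text
pos [ 0.4721 -0.3798  0.1939] rot [ 0.013 -0.    -0.013]
shift tool(now) [-386.6   14.7  -80.1] level [-386.7    8.9  -80.2]
[-0.  -0.2 -3. ] 0.730304879482462
[256.9, 266.9] bowl in tool [ -0.5 -14.1   4.5]
[258.19175917 260.40363358]
```

View pics/v11.png

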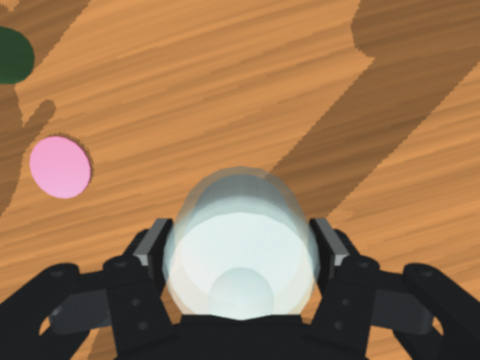

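```bash
python3 - <<'E'
from h import *
w=get_image("wrist");R=Rt();p=readout.sense()["position"]
for s in(-6,-3,0,3,6):
    f=lambda x,u,z: w2pix(w,p+R@np.array([x,-(u-36.7),z+s])/1e3).round(0)*480/512
    print(s,"knob c",f(0,74,0),"knob far",f(0,74,11),"rim far 46",f(0,46,32),"far12",f(0,12,32),"foot",f(0,0,27))
E
```

```text
-6 knob c [240.9375 310.3125] knob far [240.9375 282.1875] rim far 46 [240.9375 195.    ] far12 [240.9375 174.375 ] foot [240.9375 177.1875]
-3 knob c [240.9375 302.8125] knob far [240.9375 274.6875] rim far 46 [240.9375 188.4375] far12 [240.9375 167.8125] foot [240.9375 172.5   ]
0 knob c [240.9375 295.3125] knob far [240.9375 266.25  ] rim far 46 [240.9375 180.9375] far12 [240.9375 162.1875] foot [240.9375 166.875 ]
3 knob c [240.9375 287.8125] knob far [240.9375 257.8125] rim far 46 [240.9375 173.4375] far12 [240.9375 156.5625] foot [240.9375 161.25  ]
6 knob c [240.9375 279.375 ] knob far [240.9375 249.375 ] rim far 46 [240.9375 165.9375] far12 [240.9375 150.    ] foot [240.9375 155.625 ]
```

Call:
servo_tool([
  [-15,0,-3,0.01,0,-0.01,-1],
  [-28,0,-6,0,0,0,-1],
  [-32,0,-7,0,0,0,-1],
  [-32,0,-7,0,0,0,-1],
  [-32,0,-7,0,0,0,-1],
  [-32,0,-7,0,0,0,-1],
  [-32,0,-7,0,0,0,-1],
  [-32,0,-7,0,0,0,-1],
  [-32,0,-7,0,0,0,-1],
  [-32,0,-7,0,0,0,-1],
  [-32,0,-6,0,0,0,-1],
  [-25,0,-5,0,0,0,-1],
  [-15,0,-3,0,0,0,-1],
  [0,0,0,0,0,0,-1],
  [0,0,0,0,0,0,-1],
])

```text
time_s: 33.65
position: [0.4729, 0.0235, 0.1577]
ee_rot: [0.41, -0.437, 0.589, -0.543]
wrist_force: [-0.1, -0.2, -4.3]
finger_gap: 0.732
```

```bash
python3 lev.py .503 .014 .125; python3 - <<'E'
from h import *
w=get_image("wrist"); print([(np.round(d["pixel"]),pix2w(w,d["pixel"],.052)[:2].round(4)) for d in recognise("wrist","coaster_center")][:4], readout.sense()["finger_gap"])
print("ring at",w2pix(w,[.503,.014,.05]))
cv2.imwrite("pics/v12.png",cv2.resize(w["color"][:,:,::-1],(480,360)))
E
```

```text
pos [0.4729 0.0235 0.1577] rot [ 0.076 -0.    -0.008]
shift tool(now) [ 0.9 30.2 33.9] level [ 0.7 32.7 31.6]
[(array([489.,  44.]), array([ 0.5205, -0.1453])), (array([ 30., 225.]), array([0.4883, 0.2022])), (array([263., 132.]), array([0.5051, 0.0113]))] 0.7285742893046001
ring at [259.85329822 135.62929163]
```

Call:
servo_tool([
  [0,-8,12,0.04,0,0,-1],
  [0,0,12,0.03,0,-0.01,-1],
  [0,0,8,0.01,0,0,-1],
  [0,0,0,0,0,0,-1],
  [0,0,0,0,0,0,-1],
])

```text
time_s: 34.17
position: [0.5068, 0.0073, 0.1646]
ee_rot: [-0.422, 0.42, -0.564, 0.572]
wrist_force: [-0.5, -0.1, -4.7]
finger_gap: 0.736
```

```bash
python3 lev.py .504 .013 .125
```

```text
pos [0.5068 0.0073 0.1646] rot [-0.012 -0.     0.004]
shift tool(now) [-4.8 39.6 -4.7] level [-4.6 39.6 -4.3]
```

Call:
servo_tool([
  [-3,10,-3,-0.01,0,0.004,-1],
  [-2,12,-1,0,0,0,-1],
  [0,12,0,0,0,0,-1],
  [0,6,0,0,0,0,-1],
  [0,0,0,0,0,0,-1],
])

```text
time_s: 34.58
position: [0.5045, 0.0122, 0.1227]
ee_rot: [0.421, -0.419, 0.569, -0.569]
wrist_force: [0.2, 0.2, -3.7]
finger_gap: 0.729
```

```bash
python3 lev.py .504 .013 .0907; python3 - <<'E'
from h import *
print(readout.sense()["wrist_force"].round(1))
E
```

```text
pos [0.5045 0.0122 0.1227] rot [-0.001  0.    -0.002]
shift tool(now) [-0.5 32.  -0.8] level [-0.6 32.  -0.7]
[ 0.2  0.2 -3.7]
```

Call:
servo_tool([
  [0,7,0,0,0,0,-1],
  [0,7,0,0,0,0,-1],
  [0,6,0,0,0,0,-1],
  [0,4,0,0,0,0,-1],
  [0,0,0,0,0,0,-1],
])

```text
time_s: 35.0
position: [0.5042, 0.0123, 0.0962]
ee_rot: [0.42, -0.419, 0.57, -0.568]
wrist_force: [0.7, 0.0, -3.1]
finger_gap: 0.731
```

```bash
python3 lev.py .504 .013 .0907; python3 - <<'E'
from h import *
print(readout.sense()["wrist_force"].round(1))
E
```

```text
pos [0.5042 0.0123 0.0962] rot [ 0.    -0.    -0.002]
shift tool(now) [-0.6  5.5 -0.4] level [-0.6  5.5 -0.4]
[ 0.7  0.  -3.1]
```

Call:
servo_tool([
  [0,3,0,0,0,0,-1],
  [0,2,0,0,0,0,-1],
  [0,2,0,0,0,0,-1],
  [0,1,0,0,0,0,-1],
])

```text
time_s: 35.33
position: [0.5049, 0.0123, 0.0907]
ee_rot: [0.42, -0.42, 0.57, -0.568]
wrist_force: [-3.1, 0.3, 1.7]
finger_gap: 0.733
```

Call:
servo_tool([
  [0,0,0,0,0,0,0.6],
  [0,0,0,0,0,0,0.8],
  [0,0,0,0,0,0,1],
  [0,0,0,0,0,0,1],
  [0,0,0,0,0,0,1],
])

```text
time_s: 35.75
position: [0.5093, 0.0121, 0.094]
ee_rot: [-0.423, 0.417, -0.567, 0.57]
wrist_force: [0.6, 0.0, 0.6]
finger_gap: 1.0
```

```bash
python3 lev.py .504 .013 .0907; python3 - <<'E'
from h import *
s=readout.sense();print(s["wrist_force"].round(1),s["finger_gap"])
w=get_image("wrist");R=Rt();p=s["position"]
for s in(-6,-3,0,3,6):
    f=lambda x,u,z: w2pix(w,p+R@np.array([x,-(u-36.7),z+s])/1e3).round(0)
    print(s,f(0,74,11),f(0,46,32))
cv2.imwrite("pics/v12.png",cv2.resize(w["color"][:,:,::-1],(512,384)))
E
```

```text
pos [0.5093 0.0121 0.094 ] rot [-0.008  0.    -0.004]
shift tool(now) [ 0.7  3.3 -5.4] level [ 0.7  3.3 -5.4]
[0.6 0.  0.6] 1.0003050264391606
-6 [259. 302.] [258. 207.]
-3 [259. 293.] [258. 199.]
0 [259. 284.] [258. 191.]
3 [259. 275.] [258. 183.]
6 [259. 266.] [258. 175.]
```

View pics/v12.png

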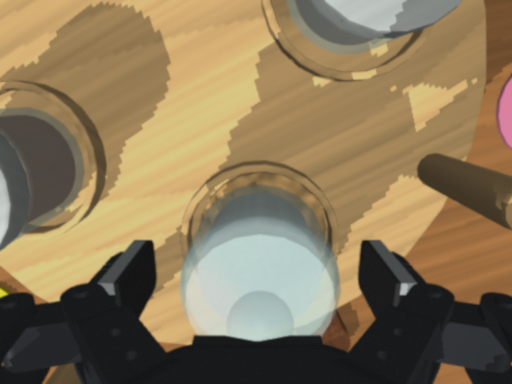

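The bowl sits in the ring on the coaster and both fingers are clear. Retreating straight up.

Call:
servo_tool([
  [0,-10,-3,0,0,0,1],
  [0,-15,-2,0,0,0,1],
  [0,-20,0,0,0,0,1],
  [0,-25,0,0,0,0,1],
  [0,-30,0,0,0,0,1],
  [0,-35,0,0,0,0,1],
  [0,-30,0,0,0,0,1],
  [0,0,-30,0,0,0,1],
  [10,0,-40,0,0,0,1],
  [20,0,-30,0,0,0,1],
  [30,0,0,0,0,0,1],
  [30,0,0,0,0,0,1],
  [30,0,0,0,0,0,1],
  [30,0,0,0,0,0,1],
  [0,0,0,0,0,0,1],
])

```text
time_s: 37.05
position: [0.3554, -0.1013, 0.2748]
ee_rot: [-0.428, 0.417, -0.563, 0.571]
wrist_force: [0.5, 1.3, 0.4]
finger_gap: 0.999
```

```bash
python3 - <<'E'
from h import *
s=readout.sense(); print(s["position"].round(3),s["wrist_force"].round(1))
b=get_image("top");a=get_image("scene"); save(b,"end.png")
for n,im in(("top",b),("scene",a)):
  for t,z in(("sugar_center",.084),("coaster_center",.052),("jar_a_center",.08),("deck_top",.05),("mill",0),("oil",0),("cup",0)):
    print(n,t,[(pix2w(im,d["pixel"],z)[:2].round(3).tolist(),round(d["confidence"],2)) for d in spot_point(n,t)][:5])
o=[x for x in recognise("top","sugar_center")][:2]; print("bowl mid",[pix2w(b,x["pixel"],.1)[:2].round(3) for x in o])
try: print("tri",tri([(b,spot_point("top","sugar_center")[0]["pixel"]),(a,spot_point("scene","sugar_center")[0]["pixel"])]).round(3))
except Exception as e: print(e)
# deck-angle check by templates of back posts vs start
for nm,(x,y) in dict(pL=(210,166),pR=(285,154),fl=(222,240),fr=(298,228)).items():
    t=cv2.imread("pics/top.png")[y-6:y+7,x-6:x+7]; im=cv2.imread("pics/end.png")[y-16:y+17,x-16:x+17]; m=cv2.minMaxLoc(cv2.matchTemplate(im,t,5)); print(nm,(np.array(m[3])-10).tolist(),round(m[1],2))
E
```

```text
[ 0.355 -0.101  0.275] [0.5 1.3 0.4]
top sugar_center [([0.501, 0.011], 0.65), ([0.601, -0.063], 0.44)]
top coaster_center [([0.78, 0.157], 0.67), ([0.746, 0.276], 0.65), ([0.477, 0.235], 0.65), ([0.514, -0.176], 0.63), ([0.507, 0.017], 0.37)]
top jar_a_center [([0.584, 0.115], 0.89), ([0.521, 0.363], 0.58)]
top deck_top [([0.588, 0.03], 0.95)]
top mill [([0.632, 0.249], 0.78)]
top oil [([0.63, -0.182], 0.78), ([0.588, 0.123], 0.52), ([0.634, 0.241], 0.43)]
top cup [([0.526, 0.39], 0.7)]
scene sugar_center [([0.504, 0.007], 0.86), ([0.659, -0.107], 0.55)]
scene coaster_center [([0.79, 0.182], 0.94), ([0.767, 0.306], 0.86), ([0.513, 0.267], 0.63), ([0.539, -0.149], 0.51), ([0.503, 0.009], 0.48)]
scene jar_a_center [([0.58, 0.115], 0.63)]
scene deck_top [([0.591, 0.033], 0.88)]
scene mill [([0.626, 0.238], 0.81)]
scene oil [([0.625, -0.171], 0.88)]
scene cup [([0.521, 0.389], 0.79), ([0.531, 0.076], 0.52), ([0.465, -0.056], 0.4)]
bowl mid [array([0.505, 0.012])]
tri [0.503 0.01  0.085]
pL [0, 0] 0.99
pR [0, 0] 0.87
fl [0, 0] 0.99
fr [0, 0] 0.95
```

All consistent: the deck is in its detent, the bowl is at (0.503, 0.010, 0.085) and the other things haven't moved. Handing in.

```bash
python3 -c "
from station import workorder; print(workorder.job_done())"
```

```text
the job is handed in; nothing more can be done
None
```

I turned the carousel clockwise by two clicks so the cork-coaster ring came to the tongue, then set the sugar bowl down on the coaster and let go. I handed the job in at about 37 s; no verdict was reported.

**What the last checks showed**
- **Deck:** all four posts match their starting picture to the pixel, so the deck is in its detent.
- **Bowl:** it measures (0.503, 0.010), with its centre at z = 0.085. The coaster measures about (0.503–0.507, 0.009–0.017) and serve works out at (0.504, 0.014). Expected bowl height is 0.084, so it is at full depth.
- **Mill, bottle and cup:** all are within about 1 cm of their first measurements. The top and scene cameras differ by about as much.
- **Arm:** clear of everything.

**What disagreed or went wrong**
- **Breakaway force:** the deck did not turn at 2 to 5 N. It stayed within about 1° under roughly 30 N held on the post and came free only on a harder push. After that it turned at a few newtons.
- **First pushes:** pushing with closed fingers slid off or stalled, so I straddled the posts with half-open jaws instead.
- **Second click:** it stalled about 20° short, so I pushed it the rest of the way before picking up the bowl.
- **Jars:** the final check picked up only one of the three. They looked upright in the last pictures I viewed, but I had no picture views left after letting go. Contact force on the jars could not be measured; I saw no contact in the pictures.

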